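Level the bench balance, load the packs and shut the lid

ROBOT

A 7-joint arm with a two-finger parallel gripper is mounted at the origin on a cart in front of the work surface, level with it; the furniture and walls round the work are solid. World frame = base frame: x ahead of the robot, y to its left, z up, the work surface at z = 0. Lengths are in m, angles in rad, forces in N, time in s.
With the tool pointing down it reaches from about 0.35 to 0.9 m from the base axis. Payload 7.2 kg.
Tool frame: the origin (TCP) lies on the centre line of the jaws, within the pads' length; the fingertips stand 22 mm ahead of it and the grasp point (between the pads) lies 3 mm ahead of it; y points along the fingers, z is the direction in which the jaws open and shut, and the axes are right-handed (so a half turn about y gives the same grasp; the last joint's range is limited). The gripper opens to 85 mm and grips with 20 to 120 N. Pads are 22 mm wide; open, the fingers measure 114 mm over their backs; the gripper's body (76 mm by 85 mm) begins 54 mm behind the grasp point. The pads swing forward as they close: fully open they stand 13 mm farther back than shut.
Start: joints at [-1.272, 0.411, -0.013, 1.596, 0.006, 1.134, -0.082], TCP at [0.224, 0.583, 0.253] pointing down, gripper open.
Joint ranges: [-2.95, 2.95], [-0.29, 1.99], [-1.47, 1.44], [0.14, 2.54], [-1.03, 4.17], [0.13, 1.85], [-2.86, 2.86]. Speed limits (rad/s): [2.39, 2.39, 3.01, 3.01, 3.14, 3.14, 3.14].

INTERFACE

Orientations are given as a rotation vector (axis times angle).
In Python, from rig import sense, viewer, ctrl gives the robot as it stands. The module is installed in compiled form; this text tells all that it offers.
- The arm moves only by the tool jog_arm, never from a script. Its argument "deltas" is a list of rows, each a list of 7 numbers: the shift along the tool's x, y, z in cm, then the turn, a rotation vector about the tool's x, y, z in rad, then the opening, from -1 (shut) to 1 (fully open), so that 0 is half open. A call has exactly 5 rows; each row is the pose to reach, as a shift and turn from the pose measured when the call began, along the tool's axes at that moment; what a row does not reach only later rows make up. A row lasts 1/8 s, in which the tool goes at most 62.5 mm and 10.7 degrees, less where a joint would pass 70% of its speed; a pose out of reach is approached as far as the arm can. A call with a gripper value outside its range is refused whole. The fingers move at their own pace and stop on an object; "squeeze" is the grip in N (left out, the last holds). Time passes only in rows, so rows that repeat a pose let the fingers close, or fill a call up. It gives the time, the measured TCP pose, the force and the opening at its end, in the units of the state.
- sense(): the state, without advancing time (a new reading comes with each control period).
- viewer.snapshot(name): name is "scene" or "top" or "wrist"; returns a dict with "pixels" (480x640x3 uint8, red, green, blue), "z_map" (480x640 float32, m along the optical axis (not along the pixel's ray), 0 where there is no reading), "intrinsics" (3x3 intrinsics, pixels), "xyz" and "orientation" of the camera in the world; the wrist camera has in their place "T_tool_cam" (4x4, takes a point from camera to tool coordinates, whose origin is the TCP and whose axes are the tool frame's). Camera axes: x right, y up, looking along -z (the intrinsics and any distortion apply to the point x, -y, -z); pixel columns grow to the right and rows downward; lengths in m; the calibration is good to about 2 mm. A picture is of the moment at which its call begins: read the wrist's pose just before it.
- ctrl.close_job(): hands the job in, once; it reports no verdict.
The state is a dict: "time": time; "q": joint angles; "joint_velocities": joint speeds; "joint_torque": joint torques, N m; "ee_pos": TCP position; "eef_rot": TCP orientation; "contact_force": force on the tool from outside, world axes, zero at the start; "wrist_torque": the same for the moment, N m; "grip_width": finger opening in m.
Only numpy, scipy, OpenCV 4.12 (cv2) and the standard library are available. Lean on these libraries where they do the work, as an engineer would, in place of code of your own. Each camera call takes 0.05 s, during which the arm holds its last target. There are 200 camera calls.

TASK

The small bench balance stands crooked on its feet: turn its two front levelling screws until the base stands level and all four feet carry it, so that it no longer rocks. Then lay every box of staples that is on the bench flat on the balance's pan, side by side and not stacked, and finally push the lid fully shut. Do not shove the balance about, and leave the jar, the tape and the stapler where they are.

Things in the scene. Friction and masses are not known exactly. Their poses are not given: they have to be found in the camera images.
- balance: bench balance, 5 kg, loose: grey base plate 262 (x) x 256 (y) x 12 mm, upper side 38 mm over the bench, on four feet 215 mm (x) by 216 mm (y) apart, two fixed ones at the back and two on levelling screws at the front corners; on it a weighing well with a lid (see pan_top). Origin on the bench under the base when level; x to the back (away from the robot), y left, z up
- pan_top (a point): centre of the upper face of the steel pan (136 mm in x by 176 mm in y) on the floor of an open aluminium well behind the screws, 44 mm over the bench and 40 mm below the well's rim. Well 160 (x) x 200 (y) mm outside, walls 4 mm, rim 84 mm over the bench, centre 30 mm behind the balance's origin. Axes as the balance's
- bar_left (a point): middle of the black finger bar of the front left levelling screw (at +y): 38 mm long, 10 mm thick, 22 mm high. z up the screw axis, y along the bar's length, x across its thickness. Axis 115 mm before and 108 mm to the left of the balance's origin; 85 mm over the bench while its foot stands on it
- bar_right (a point): middle of the black finger bar of the front right levelling screw (at -y): 38 mm long, 10 mm thick, 22 mm high. z up the screw axis, y along the bar's length, x across its thickness. Axis 115 mm before and 108 mm to the right of the balance's origin; 85 mm over the bench while its foot stands on it
- screw_left (a joint): front left levelling screw, rad, 0 to 10, growing clockwise seen from above; clockwise drives its foot down 1.5 mm per rad and so raises that corner. At 6.28 its foot is level with the rear feet and the bar lies along the front edge of the base; it starts at 1.2 to 4.6, screwed in too far. Stays where left, takes about 0.1 Nm
- screw_right (a joint): front right levelling screw, rad, 0 to 10, growing clockwise seen from above; clockwise drives its foot down 1.5 mm per rad and so raises that corner. At 6.28 its foot is level with the rear feet and the bar lies along the front edge of the base; it starts at 1.2 to 4.6, screwed in too far. Stays where left, takes about 0.1 Nm
- rear_foot_left: rubber foot of the balance, fixed, back left; origin at its lowest point, the tip that stands on the bench
- rear_foot_right: rubber foot of the balance, fixed, back right; origin at its lowest point, the tip that stands on the bench
- front_foot_left: rubber foot of the balance, front left, moved up and down by its screw; origin at its lowest point, the tip that stands on the bench
- front_foot_right: rubber foot of the balance, front right, moved up and down by its screw; origin at its lowest point, the tip that stands on the bench
- lid (a joint): lid hinge in rad: 0 shut on the well, 1.57 upright, at most 1.9; starts open and about upright, 1.55 to 1.7. A stiff hinge (0.25 Nm) that stays at any angle, also half shut, so it must be pushed all the way
- lid_tab (a point): middle of the steel tab (70 mm wide, 22 long, 7 thick) at the free edge of the lid, a grey plate 166 mm long, 200 wide, 7 thick. The hinge runs along the balance's y, 112 mm behind the balance's origin and 88 mm over the bench; the tab point is 176 mm from it. x from tab to hinge, z out of the lid's upper side (backwards when open)
- pack_a: one of four like boxes of staples, 36 (x) x 62 (y) x 21 (z) mm, 100 g, red-orange, lying flat; grip it across its 36 mm; origin at the centre of its underside, x across, y along, z up. May be absent.
- pack_b: one of four like boxes of staples, 36 (x) x 62 (y) x 21 (z) mm, 100 g, red-orange, lying flat; grip it across its 36 mm; origin at the centre of its underside, x across, y along, z up. May be absent.
- pack_c: one of four like boxes of staples, 36 (x) x 62 (y) x 21 (z) mm, 100 g, red-orange, lying flat; grip it across its 36 mm; origin at the centre of its underside, x across, y along, z up. May be absent.
- pack_d: one of four like boxes of staples, 36 (x) x 62 (y) x 21 (z) mm, 100 g, red-orange, lying flat; grip it across its 36 mm; origin at the centre of its underside, x across, y along, z up. May be absent.
- workbench: the workbench itself, its top at z = 0; does not move (origin on the floor)
- jar: bystander: sample jar with screw lid, 68 mm wide, 73 mm tall; origin under its centre
- tape: bystander: roll of brown packing tape, 102 mm wide, 48 mm tall; origin under its centre
- stapler: bystander: steel stapler, 34 x 202 x 28 mm; origin under its centre
Mind the look-alikes: they are no part of the job. Leave any grey or turquoise look-alike of the pack_b alone.

How it is judged:
By the outcome, as a careful person would: the job done as asked, in the order asked, and still so for the second after the job is handed in, with the robot touching nothing.
Of pack_a, pack_b, pack_c, pack_d only 2 to 4 are there at a start; the rules pass over those that are not, and their reading is None.
At some moment in a run one of pack_a, pack_b, pack_c, pack_d may be knocked a few centimetres aside while the robot is not near it.
It also fails if it takes over 210 s, if anything falls off the work surface, if the arm or the gripper's body presses on something with over 40 N, if the wrist force passes 120 N, or if a joint passes its speed limit or range.

## Working session

There is one attempt and no reset: what is moved stays moved. The work goes in short steps, Python scripts to look and compute and a tool call to move; the robot and the scene stay as the last step left them, time stands still between calls to the robot, and variables do not carry over. Pictures are saved under pics/ and viewed, about 12 in all and at most 16, crops included, and the job is handed in when it is done.

Besides the shell and the picture viewer there is one more tool, called after "Call:" as name([rows], argument=value, ...), one row to a line, values as JSON. jog_arm: Moves the arm, as the interface text tells. Its arguments: {"type":"object","properties":{"deltas":{"type":"array","items":{"type":"array","items":{"type":"number"}}},"squeeze":{"type":"number"}},"required":["deltas"]}

```bash
mkdir -p pics; cat > h.py <<'E'
import numpy as np, cv2
from scipy.spatial.transform import Rotation as R
from rig import sense, viewer, ctrl
def tool():
    s=sense(); T=np.eye(4); T[:3,:3]=R.from_rotvec(s['eef_rot']).as_matrix(); T[:3,3]=s['ee_pos']; return T
def snap(name,fn=None):
    T=tool(); d=viewer.snapshot(name)
    if name=='wrist': C=T@np.array(d['T_tool_cam'])
    else:
        C=np.eye(4); o=np.array(d['orientation']); C[:3,:3]=o if o.shape==(3,3) else R.from_rotvec(o).as_matrix(); C[:3,3]=d['xyz']
    K=np.array(d['intrinsics']); z=d['z_map']; v,u=np.mgrid[0:480,0:640]
    P=np.stack([(u-K[0,2])/K[0,0]*z,-(v-K[1,2])/K[1,1]*z,-z],-1)@C[:3,:3].T+C[:3,3]
    P[z==0]=np.nan
    if fn: cv2.imwrite('pics/'+fn+'.png',d['pixels'][:,:,::-1])
    np.savez('/tmp/'+name+'.npz',P=P,img=d['pixels'],C=C,K=K)
    return d['pixels'],P,C,K
def goal(p,yaw_z=None,tilt=None):
    "shift in tool cm from now to world p"
    T=tool(); return T[:3,:3].T@(np.array(p)-T[:3,3])*100
E
python3 - <<'E'
from h import *
s=sense(); print({k:np.round(v,3) for k,v in s.items()}); print(tool().round(3))
for n in('scene','top'):
    d=viewer.snapshot(n); print(n,d['xyz'],d['orientation'],{k:np.shape(v) for k,v in d.items()})
    snap(n,n+'0')
E
```

```text
{'time': np.float64(0.0), 'q': array([-1.272,  0.412, -0.013,  1.597,  0.006,  1.134, -0.082]), 'joint_velocities': array([ 0.001,  0.   , -0.001, -0.   , -0.   ,  0.001,  0.001]), 'joint_torque': array([-1.0000e-03, -6.0063e+01,  6.8200e-01, -2.9941e+01,  1.4000e-02,
        1.1000e-02, -0.0000e+00]), 'ee_pos': array([0.224, 0.583, 0.252]), 'eef_rot': array([-1.553,  0.288, -0.288]), 'contact_force': array([-0.236,  0.101,  0.509]), 'wrist_torque': array([ 0.012, -0.04 , -0.016]), 'grip_width': np.float64(0.085)}
[[ 0.933 -0.     0.359  0.224]
 [-0.359 -0.002  0.933  0.583]
 [ 0.    -1.    -0.002  0.252]
 [ 0.     0.     0.     1.   ]]
scene [-0.502557    1.51961574  0.58048492] [ 0.44518333 -1.3532079  -2.21236646] {'pixels': (480, 640, 3), 'z_map': (480, 640), 'intrinsics': (3, 3), 'xyz': (3,), 'orientation': (3,)}
top [0.4393592  0.00619305 1.43408655] [ 0.06876732 -0.05498228 -1.59143471] {'pixels': (480, 640, 3), 'z_map': (480, 640), 'intrinsics': (3, 3), 'xyz': (3,), 'orientation': (3,)}
```

View pics/top0.png

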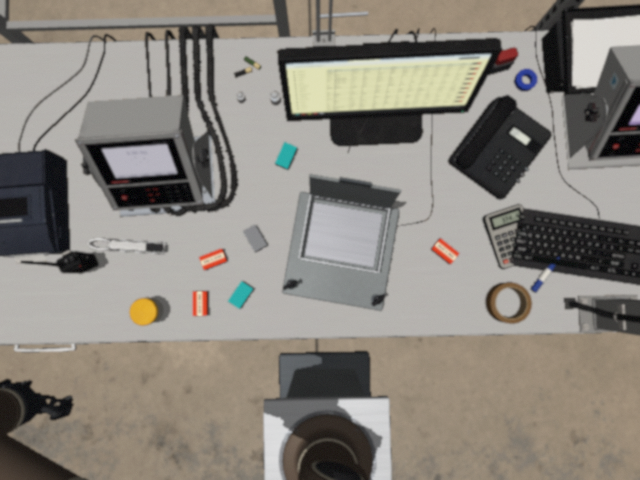

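View pics/scene0.png

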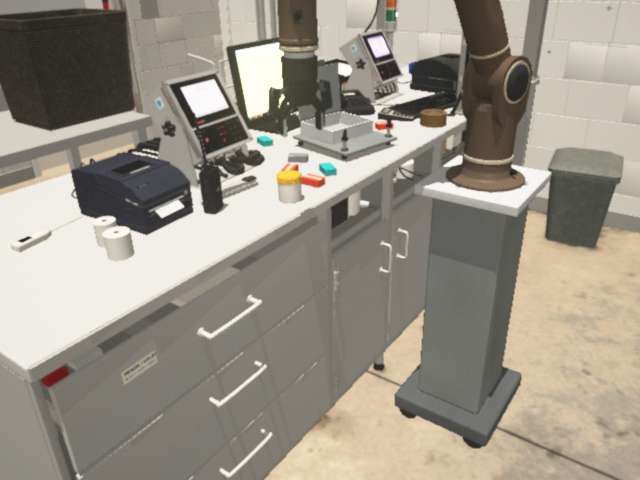

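The top view shows the balance around (342,245), with its screws at (292,284) and (378,299). The red-orange boxes are at (212,259), (201,303) and (445,251). The look-alikes are turquoise at (287,155) and (240,294), and grey at (255,238). A red object by the monitor at (505,57) needs checking.

```bash
python3 - <<'E'
from h import *
d=np.load('/tmp/top.npz'); P=d['P']; I=d['img']
a=cv2.resize(I[170:320,180:470],None,fx=2.7,fy=2.7,interpolation=cv2.INTER_CUBIC)
b=cv2.resize(I[30:90,465:545],None,fx=2.7,fy=2.7,interpolation=cv2.INTER_CUBIC)
c=np.zeros((a.shape[0]+b.shape[0],a.shape[1],3),np.uint8); c[:a.shape[0]]=a; c[a.shape[0]:,:b.shape[1]]=b
cv2.imwrite('pics/crop1.png',c[:,:,::-1])
hsv=cv2.cvtColor(I,cv2.COLOR_RGB2HSV)
m=((hsv[...,0]<12)|(hsv[...,0]>174))&(hsv[...,1]>150)&(hsv[...,2]>120)
m=cv2.morphologyEx(m.astype(np.uint8),cv2.MORPH_CLOSE,np.ones((7,7)))
n,l,st,ce=cv2.connectedComponentsWithStats(m)
for i in range(1,n):
    if st[i,4]<30: continue
    q=P[l==i]; q=q[~np.isnan(q[:,0])]
    r=cv2.minAreaRect((q[:,:2]*1000).astype(np.float32)); print(ce[i].round(),st[i,4],np.median(q,0).round(3),np.round(r[0]),np.round(r[1]),round(r[2],1), q[:,2].max().round(3))
# balance
print('scr',P[284,292],P[299,378])
for uv in[(302,192),(398,215),(385,306),(284,292),(343,235),(355,183)]: print(uv,P[uv[1],uv[0]].round(3))
g=(P[...,2]>.02)&(P[...,2]<.05)&(abs(P[...,1])<.2)&(P[...,0]>.25)&(P[...,0]<.75)
n,l,st,ce=cv2.connectedComponentsWithStats(g.astype(np.uint8)); i=1+st[1:,4].argmax(); q=P[l==i]
print(st[i],cv2.minAreaRect((q[:,:2]*1000).astype(np.float32)))
E
```

```text
[507.  54.] 124 [ 0.998 -0.471  0.088] [ 999. -469.] [21. 45.] 16.7 0.093
[445. 251.] 279 [ 0.516 -0.31   0.02 ] [ 516. -310.] [56. 34.] 49.1 0.029
[213. 259.] 287 [0.509 0.278 0.021] [509. 278.] [35. 60.] 20.2 0.029
[194. 303.] 67 [0.398 0.327 0.021] [398. 327.] [ 8. 56.] 89.1 0.028
[205. 303.] 109 [0.397 0.299 0.02 ] [397. 299.] [56. 12.] 0.5 0.027
scr [0.44051791 0.07430249 0.09445561] [ 0.40044642 -0.13055678  0.09418817]
(302, 192) [0.673 0.048 0.032]
(398, 215) [ 0.608 -0.193  0.036]
(385, 306) [ 0.379 -0.158 -0.002]
(284, 292) [0.421 0.098 0.029]
(343, 235) [ 0.561 -0.053  0.036]
(355, 183) [ 0.65  -0.072  0.269]
[ 283  192  117  119 4826] ((521.0797119140625, -47.06047058105469), (256.6498718261719, 261.44287109375), 78.76719665527344)
```

View pics/crop1.png

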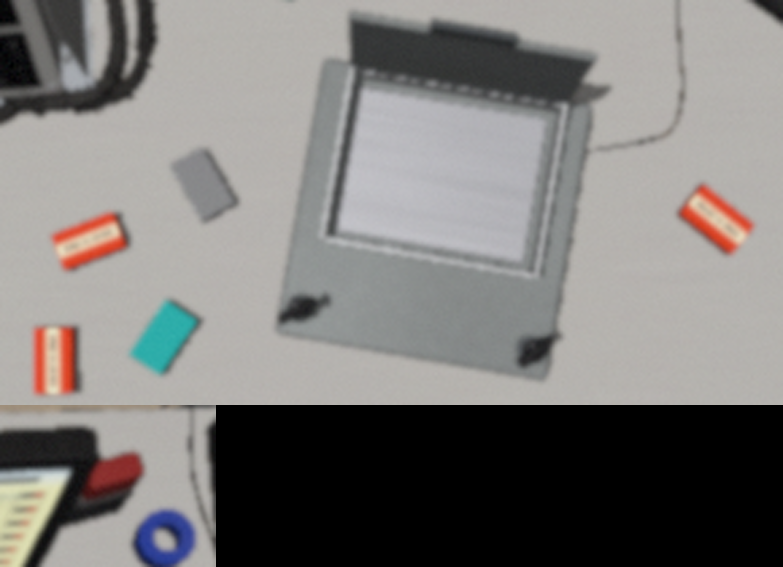

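The red item at (505,57) is at x = 1.0 m and z = 0.09 m. It is dark red, so it is not a pack. That leaves three red-orange packs to place: (212,259), (201,303) and (445,251). The move helper comes next.

```bash
cat >> h.py <<'E'
def pose(p,yaw):
    "pointing down, jaw axis (tool z) at yaw deg in world"
    a=np.radians(yaw); T=np.eye(4); z=np.array([np.cos(a),np.sin(a),0]); y=np.array([0,0,-1.]); T[:3,:3]=np.stack([np.cross(y,z),y,z],1); T[:3,3]=p; return T
def plan(segs,start=None):
    "segs: list of (T,ncalls,grip0,grip1); straight lines. prints rows"
    A=tool() if start is None else start
    for T,n,g in segs:
        rel=R.from_matrix(A[:3,:3].T@T[:3,:3]).as_rotvec()
        cur=A
        for c in range(n):
            rows=[]
            for k in range(1,6):
                f=(c*5+k)/(5*n); X=np.eye(4); X[:3,3]=A[:3,3]+f*(T[:3,3]-A[:3,3]); X[:3,:3]=A[:3,:3]@R.from_rotvec(rel*f).as_matrix()
                D=np.linalg.inv(cur)@X
                rows.append([round(float(x),1)+0. for x in D[:3,3]*100]+[round(float(x),2)+0. for x in R.from_matrix(D[:3,:3]).as_rotvec()]+[g])
            cur=X; print(str(rows).replace(' ',''))
        d=np.linalg.norm(T[:3,3]-A[:3,3])/(5*n); print('  per row mm %.0f deg %.1f'%(d*1000,np.degrees(np.linalg.norm(rel))/(5*n)))
        A=T
E
python3 - <<'E'
from h import *
print(np.round(viewer.snapshot('wrist')['T_tool_cam'],3))
plan([(pose([.40,-.03,.30],0),3,1)])
E
```

```text
[[ 0.002 -0.954 -0.3   -0.077]
 [-0.001  0.3   -0.954 -0.12 ]
 [ 1.     0.002 -0.     0.001]
 [ 0.     0.     0.     1.   ]]
[[2.6,-0.3,-3.4,0.0,0.08,0.0,1],[5.1,-0.6,-6.8,0.0,0.16,0.0,1],[7.7,-0.9,-10.2,0.0,0.24,0.0,1],[10.2,-1.2,-13.6,0.0,0.32,0.0,1],[12.8,-1.6,-17.0,0.0,0.4,0.0,1]]
[[3.7,-0.3,-2.1,0.0,0.08,0.0,1],[7.4,-0.6,-4.3,0.0,0.16,0.0,1],[11.1,-0.9,-6.4,0.0,0.24,0.0,1],[14.7,-1.2,-8.5,0.0,0.32,0.0,1],[18.4,-1.6,-10.6,0.0,0.4,0.0,1]]
[[4.2,-0.3,-0.5,0.0,0.08,0.0,1],[8.4,-0.6,-1.0,0.0,0.16,0.0,1],[12.7,-0.9,-1.6,0.0,0.24,0.0,1],[16.9,-1.3,-2.1,0.0,0.32,0.0,1],[21.1,-1.6,-2.6,0.0,0.4,0.0,1]]
  per row mm 43 deg 4.6
```

Call:
jog_arm([
  [2.6,-0.3,-3.4,0,0.08,0,1],
  [5.1,-0.6,-6.8,0,0.16,0,1],
  [7.7,-0.9,-10.2,0,0.24,0,1],
  [10.2,-1.2,-13.6,0,0.32,0,1],
  [12.8,-1.6,-17.0,0,0.4,0,1],
])

```text
time: 0.88
ee_pos: [0.2828, 0.3772, 0.2691]
eef_rot: [-1.486, 0.602, -0.602]
contact_force: [0.5, 0.4, -0.4]
grip_width: 0.0856
```

Call:
jog_arm([
  [3.7,-0.3,-2.1,0,0.08,0,1],
  [7.4,-0.6,-4.3,0,0.16,0,1],
  [11.1,-0.9,-6.4,0,0.24,0,1],
  [14.7,-1.2,-8.5,0,0.32,0,1],
  [18.4,-1.6,-10.6,0,0.4,0,1],
])

```text
time: 1.5
ee_pos: [0.3414, 0.1717, 0.2854]
eef_rot: [-1.372, 0.91, -0.911]
contact_force: [0.2, 0.3, 0.4]
grip_width: 0.0852
```

Call:
jog_arm([
  [4.2,-0.3,-0.5,0,0.08,0,1],
  [8.4,-0.6,-1.0,0,0.16,0,1],
  [12.7,-0.9,-1.6,0,0.24,0,1],
  [16.9,-1.3,-2.1,0,0.32,0,1],
  [21.1,-1.6,-2.6,0,0.4,0,1],
])

```text
time: 2.12
ee_pos: [0.3996, -0.0342, 0.3018]
eef_rot: [-1.206, 1.212, -1.212]
contact_force: [0.1, 0.9, 0.2]
grip_width: 0.0854
```

```bash
python3 - <<'E'
from h import *
I,P,C,K=snap('wrist','w1'); s=sense(); print(s['ee_pos'].round(3),s['q'].round(2),K.round(0).tolist(),s['time'])
E
```

```text
[ 0.401 -0.039  0.302] [-0.65 -0.07  0.61  2.05  0.05  1.15 -0.08] [[382.0, 0.0, 323.0], [0.0, 382.0, 243.0], [0.0, 0.0, 1.0]] 2.175
```

View pics/w1.png

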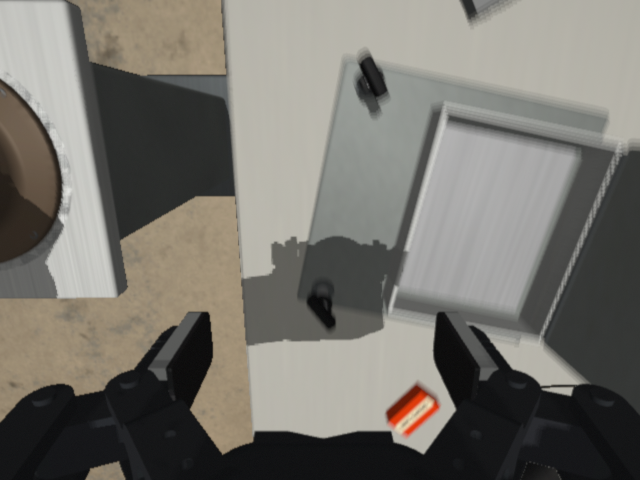

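The left bar is at about (372,77) and the right bar at about (322,308). The pan is empty. Both bars' axes and angles, and the base tilt, come from the depth map.

```bash
cat >> h.py <<'E'
def bars(P,I,G):
    for n,c in G.items():
        m=(P[...,2]>.080)&(P[...,2]<.11)&(np.hypot(P[...,0]-c[0],P[...,1]-c[1])<.035)
        q=P[m]; r=cv2.minAreaRect((q[:,:2]*1e4).astype(np.float32)); u,s,v=np.linalg.svd(q[:,:2]-q[:,:2].mean(0),full_matrices=False)
        box=cv2.boxPoints(r)/1e4; print(n,m.sum(),'mid',np.round(np.array(r[0])/1e4,4),'size mm',np.round(np.array(r[1])/10,1),'z',np.round(np.percentile(q[:,2],[5,50,95]),4),'bar yaw',np.degrees(np.arctan2(v[0,1],v[0,0])).round(1),'rectang',round(r[2],1))
def plane(P,O,yaw,what='base'):
    a=np.radians(yaw); x=(P[...,0]-O[0])*np.cos(a)+(P[...,1]-O[1])*np.sin(a); y=-(P[...,0]-O[0])*np.sin(a)+(P[...,1]-O[1])*np.cos(a)
    if what=='base': m=(x>-.12)&(x<-.06)&(abs(y)<.085)&(P[...,2]<.06)
    else: m=(abs(x-.03)<.055)&(abs(y)<.075)&(P[...,2]<.06)
    A=np.c_[x[m],y[m],np.ones(m.sum())]; k=np.linalg.lstsq(A,P[...,2][m],rcond=None)[0]
    print(what,m.sum(),'slope x,y',k[:2].round(4),'z0',k[2].round(4))
E
python3 - <<'E'
from h import *
I,P,C,K=snap('wrist')
bars(P,I,dict(L=(.435,.078),R=(.394,-.131)))
for y,x in((77,372),(308,322)): print(P[y-2:y+3:2,x-2:x+3:2].reshape(-1,3).round(3).tolist())
m=(P[...,2]>.018)&(P[...,2]<.046)&(P[...,0]<.75)&(abs(P[...,1]+.05)<.2)
n,l,st,ce=cv2.connectedComponentsWithStats(m.astype(np.uint8)); i=1+st[1:,4].argmax()
r=cv2.minAreaRect((P[l==i][:,:2]*1e4).astype(np.float32)); print(r, (cv2.boxPoints(r)/1e4).round(3).tolist())
# rim of well
m=(P[...,2]>.074)&(P[...,2]<.1)&(P[...,0]>.44)&(P[...,0]<.68)&(abs(P[...,1]+.05)<.16)
n,l,st,ce=cv2.connectedComponentsWithStats(m.astype(np.uint8)); i=1+st[1:,4].argmax()
r=cv2.minAreaRect((P[l==i][:,:2]*1e4).astype(np.float32)); print('rim',r,(cv2.boxPoints(r)/1e4).round(3).tolist())
cv2.imwrite('pics/cropb.png',cv2.resize(np.vstack([I[35:125,310:440],I[270:340,260:390]]),None,fx=3.7,fy=3.7,interpolation=cv2.INTER_CUBIC)[:,:,::-1])
E
```

```text
L 744 mid [0.4394 0.0822] size mm [10.2 38. ] z [0.0849 0.0947 0.0963] bar yaw -60.9 rectang 29.7
R 530 mid [ 0.3969 -0.1289] size mm [10.5 37.7] z [0.0823 0.0942 0.0961] bar yaw -52.3 rectang 36.3
[[0.44, 0.074, 0.096], [0.442, 0.074, 0.094], [0.443, 0.074, 0.095], [nan, nan, nan], [0.442, 0.073, 0.095], [0.443, 0.072, 0.095], [0.44, 0.071, 0.094], [0.442, 0.071, 0.097], [0.443, 0.071, 0.096]]
[[0.397, -0.127, 0.095], [0.399, -0.128, 0.094], [0.401, -0.128, 0.094], [0.397, -0.129, 0.096], [0.399, -0.129, 0.095], [0.401, -0.13, 0.094], [0.397, -0.131, 0.095], [0.399, -0.131, 0.096], [0.401, -0.132, 0.095]]
((5216.25048828125, -437.653076171875), (2555.135009765625, 2610.526123046875), 78.67355346679688) [[0.36899998784065247, -0.14300000667572021], [0.625, -0.19499999284744263], [0.675000011920929, 0.0560000017285347], [0.4189999997615814, 0.10700000077486038]]
rim ((5612.93310546875, -521.7955322265625), (2004.375244140625, 1620.9293212890625), 78.5827865600586) [[0.4620000123977661, -0.1340000033378601], [0.6209999918937683, -0.16599999368190765], [0.6610000133514404, 0.029999999329447746], [0.5019999742507935, 0.06199999898672104]]
```

View pics/cropb.png

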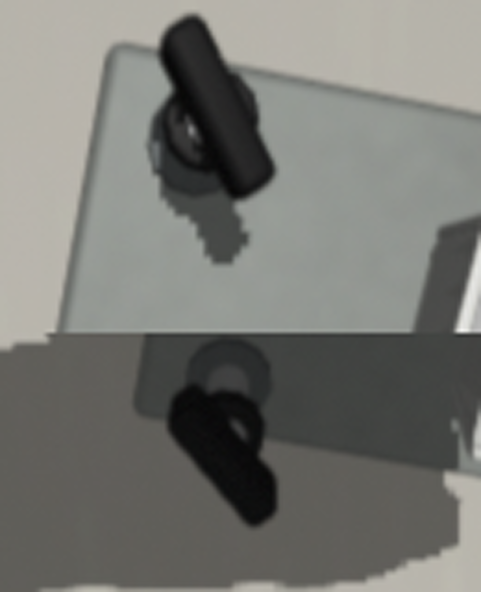

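Result: the balance yaw is about -11.4°. The left bar's yaw is 119.7° and the right bar's is about 126.5°. Both bars must therefore turn clockwise: the left by about 221° and the right by about 228°, because 41° and 48° would lie outside the stated start range. Left screw first.

```bash
python3 - <<'E'
from h import *
c=[.4394,.0822]
plan([(pose(c+[.17],29.7),1,.3),(pose(c+[.089],29.7),1,.3)])
E
```

```text
[[-2.4,2.6,0.8,0.0,-0.11,0.0,0.3],[-4.8,5.3,1.5,0.0,-0.21,0.0,0.3],[-7.2,7.9,2.3,0.0,-0.32,0.0,0.3],[-9.5,10.6,3.0,0.0,-0.42,0.0,0.3],[-11.9,13.2,3.8,0.0,-0.53,0.0,0.3]]
  per row mm 36 deg 6.0
[[0.0,1.6,0.0,0.0,0.0,0.0,0.3],[0.0,3.2,0.0,0.0,0.0,0.0,0.3],[0.0,4.9,0.0,0.0,0.0,0.0,0.3],[0.0,6.5,0.0,0.0,0.0,0.0,0.3],[0.0,8.1,0.0,0.0,0.0,0.0,0.3]]
  per row mm 16 deg 0.0
```

Call:
jog_arm([
  [-2.4,2.6,0.8,0,-0.11,0,0.3],
  [-4.8,5.3,1.5,0,-0.21,0,0.3],
  [-7.2,7.9,2.3,0,-0.32,0,0.3],
  [-9.5,10.6,3.0,0,-0.42,0,0.3],
  [-11.9,13.2,3.8,0,-0.53,0,0.3],
], squeeze=30)

```text
time: 2.85
ee_pos: [0.4392, 0.0833, 0.1691]
eef_rot: [-1.413, 0.813, -0.815]
contact_force: [0.2, -0.0, 0.4]
grip_width: 0.0554
```

```bash
python3 - <<'E'
from h import *
I,P,C,K=snap('wrist','w2'); s=sense(); print(s['ee_pos'].round(4),s['q'].round(2),s['grip_width'])
bars(P,I,dict(L=(.4394,.0822),R=(.397,-.129)))
c=[.4394,.0822]; plan([(pose(c+[.089],29.7),1,.3)])
E
```

```text
[0.4387 0.0864 0.1665] [-0.73  0.23  0.49  2.13 -0.15  0.81  0.39] 0.055612729853999884
L 1220 mid [0.4392 0.0829] size mm [10.  37.6] z [0.088  0.0948 0.0961] bar yaw -61.3 rectang 28.4h.py:41: RuntimeWarning: Mean of empty slice.
  q=P[m]; r=cv2.minAreaRect((q[:,:2]*1e4).astype(np.float32)); u,s,v=np.linalg.svd(q[:,:2]-q[:,:2].mean(0),full_matrices=False)
  ret = um.true_divide(
Traceback (most recent call last):
  File "h.py", line 42, in bars
    box=cv2.boxPoints(r)/1e4; print(n,m.sum(),'mid',np.round(np.array(r[0])/1e4,4),'size mm',np.round(np.array(r[1])/10,1),'z',np.round(np.percentile(q[:,2],[5,50,95]),4),'bar yaw',np.degrees(np.arctan2(v[0,1],v[0,0])).round(1),'rectang',round(r[2],1))
                                                                                                                                        ~~~~~~~~~~~~~^^^^^^^^^^^^^^^^^^
IndexError: index -1 is out of bounds for axis 0 with size 0
```

View pics/w2.png

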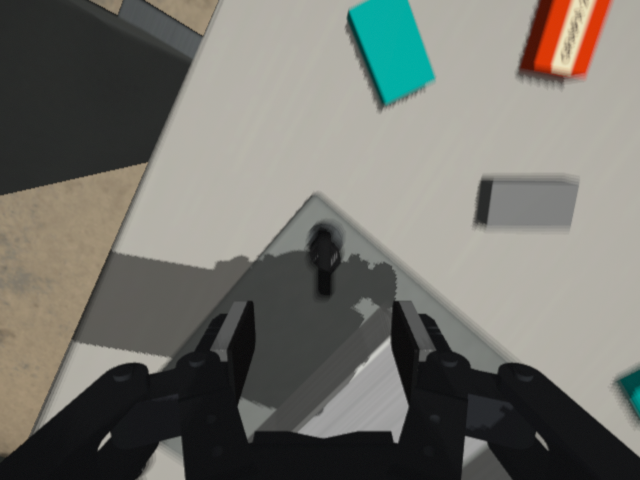

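The bar is at (324,262), between the fingers as planned, and its yaw reads about 118.5°. I'll descend, grip, and turn.

```bash
python3 - <<'E'
from h import *
print(sense()['ee_pos'])
c=[.4392,.0827]; A=pose(c+[.089],28.7); plan([(A,1,.3)])
plan([(pose(c+[.089],-101.3),3,-1)],A)
E
```

```text
[0.43869798 0.08638824 0.16646065]
[[0.1,1.5,0.0,0.0,0.01,0.0,0.3],[0.1,3.1,-0.1,0.0,0.01,0.0,0.3],[0.2,4.6,-0.1,0.0,0.02,0.0,0.3],[0.3,6.2,-0.1,0.0,0.03,0.0,0.3],[0.3,7.7,-0.1,0.0,0.03,0.0,0.3]]
  per row mm 16 deg 0.4
[[0.0,0.0,0.0,0.0,0.15,0.0,-1],[0.0,0.0,0.0,0.0,0.3,0.0,-1],[0.0,0.0,0.0,0.0,0.45,0.0,-1],[0.0,0.0,0.0,0.0,0.61,0.0,-1],[0.0,0.0,0.0,0.0,0.76,0.0,-1]]
[[0.0,0.0,0.0,0.0,0.15,0.0,-1],[0.0,0.0,0.0,0.0,0.3,0.0,-1],[0.0,0.0,0.0,0.0,0.45,0.0,-1],[0.0,0.0,0.0,0.0,0.61,0.0,-1],[0.0,0.0,0.0,0.0,0.76,0.0,-1]]
[[0.0,0.0,0.0,0.0,0.15,0.0,-1],[0.0,0.0,0.0,0.0,0.3,0.0,-1],[0.0,0.0,0.0,0.0,0.45,0.0,-1],[0.0,0.0,0.0,0.0,0.61,0.0,-1],[0.0,0.0,0.0,0.0,0.76,0.0,-1]]
  per row mm 0 deg 8.7
```

Call:
jog_arm([
  [0.3,2.0,-0.1,0,0.03,0,0.3],
  [0.3,4.0,-0.1,0,0.03,0,0.3],
  [0.3,6.0,-0.1,0,0.03,0,0.3],
  [0.3,7.7,-0.1,0,0.03,0,0.3],
  [0.3,7.7,-0.1,0,0.03,0,0.3],
])

```text
time: 3.52
ee_pos: [0.4382, 0.0834, 0.0887]
eef_rot: [-1.41, 0.832, -0.828]
contact_force: [-0.6, 0.5, -0.1]
grip_width: 0.0559
```

```bash
python3 - <<'E'
from h import *
print(sense()['ee_pos'],goal([.4392,.0827,.089]), R.from_matrix(tool()[:3,:3].T@pose([0,0,0],28.7)[:3,:3]).as_rotvec().round(3),sense()['contact_force'])
E
```

```text
[0.43822344 0.08339353 0.08865034] [ 0.10794131 -0.03521102  0.05174997] [ 0.004  0.004 -0.   ] [-0.62819166  0.5204178  -0.13359714]
```

Close, then turn by 130°.

Call:
jog_arm([
  [0.1,0,0.1,0,0,0,-1],
  [0.1,0,0.1,0,0,0,-1],
  [0.1,0,0.1,0,0,0,-1],
  [0.1,0,0.1,0,0,0,-1],
  [0.1,0,0.1,0,0,0,-1],
], squeeze=30)

```text
time: 4.15
ee_pos: [0.4397, 0.0831, 0.0893]
eef_rot: [-1.409, 0.831, -0.828]
contact_force: [-3.0, -0.5, 6.5]
grip_width: 0.0095
```

Call:
jog_arm([
  [0,0,0,0,0.15,0,-1],
  [0,0,0,0,0.3,0,-1],
  [0,0,0,0,0.45,0,-1],
  [0,0,0,0,0.6,0,-1],
  [0,0,0,0,0.75,0,-1],
])

```text
time: 4.78
ee_pos: [0.4405, 0.0831, 0.0894]
eef_rot: [-1.082, 1.391, -1.391]
contact_force: [3.2, -0.8, -7.4]
grip_width: 0.0094
```

Call:
jog_arm([
  [0,0,0,0,0.15,0,-1],
  [0,0,0,0,0.3,0,-1],
  [0,0,0,0,0.45,0,-1],
  [0,0,0,0,0.6,0,-1],
  [0,0,0,0,0.75,0,-1],
])

```text
time: 5.4
ee_pos: [0.4415, 0.0826, 0.0896]
eef_rot: [-0.552, 1.898, -1.902]
contact_force: [4.2, -3.5, -10.7]
grip_width: 0.0096
```

Call:
jog_arm([
  [0,0,0,0,0.15,0,-1],
  [0,0,0,0,0.3,0,-1],
  [0,0,0,0,0.45,0,-1],
  [0,0,0,0,0.6,0,-1],
  [0,0,0,0,0.75,0,-1],
])

```text
time: 6.02
ee_pos: [0.4422, 0.0817, 0.0895]
eef_rot: [-0.205, -2.12, 2.128]
contact_force: [2.1, -4.7, -10.7]
grip_width: 0.0096
```

```bash
cat >> h.py <<'E'
def st():
    s=sense(); T=tool(); print('t',round(s['time'],2),'p',s['ee_pos'].round(4),'jaw yaw %.1f'%np.degrees(np.arctan2(T[1,2],T[0,2])),'tilt',T[:3,1].round(3),'F',np.round(s['contact_force'],1),'w',round(s['grip_width'],4),'q',s['q'].round(2))
E
python3 -c "
from h import *
st()"
```

```text
t 6.03 p [0.4422 0.0817 0.0895] jaw yaw -100.8 tilt [ 0.004 -0.004 -1.   ] F [  2.1  -4.7 -10.7] w 0.0096 q [-1.09  0.57  1.06  2.22 -0.73  0.76 -1.3 ]
```

Call:
jog_arm([
  [0,0,0,0,0,0,0.3],
  [0,0,0,0,0,0,0.3],
  [0,0,0,0,0,0,0.3],
  [0,0,0,0,-0.16,0,0.3],
  [0,0,0,0,-0.32,0,0.3],
])

```text
time: 6.65
ee_pos: [0.4422, 0.0819, 0.0897]
eef_rot: [-0.144, 2.144, -2.152]
contact_force: [1.0, 0.0, -0.2]
grip_width: 0.0554
```

Call:
jog_arm([
  [0,0,0,0,-0.17,0,0.3],
  [0,0,0,0,-0.34,0,0.3],
  [0,0,0,0,-0.51,0,0.3],
  [0,0,0,0,-0.68,0,0.3],
  [0,0,0,0,-0.85,0,0.3],
])

```text
time: 7.28
ee_pos: [0.4423, 0.082, 0.09]
eef_rot: [-0.877, 1.615, -1.623]
contact_force: [0.1, 0.0, 0.5]
grip_width: 0.0557
```

Call:
jog_arm([
  [0,0,0,0,-0.17,0,0.3],
  [0,0,0,0,-0.34,0,0.3],
  [0,0,0,0,-0.51,0,0.3],
  [0,0,0,0,-0.68,0,0.3],
  [0,0,0,0,-0.85,0,0.3],
])

```text
time: 7.9
ee_pos: [0.4425, 0.0821, 0.0903]
eef_rot: [-1.328, 0.995, -1.004]
contact_force: [0.2, -0.2, 0.8]
grip_width: 0.0557
```

Call:
jog_arm([
  [0,0,0,0,-0.17,0,0.3],
  [0,0,0,0,-0.34,0,0.3],
  [0,0,0,0,-0.51,0,0.3],
  [0,0,0,0,-0.68,0,0.3],
  [0,0,0,0,-0.85,0,0.3],
])

```text
time: 8.52
ee_pos: [0.4426, 0.0821, 0.0907]
eef_rot: [-1.545, 0.335, -0.345]
contact_force: [0.1, 0.1, 0.1]
grip_width: 0.0553
```

```bash
python3 - <<'E'
from h import *
st(); I,P,C,K=snap('wrist','w3')
m=(P[...,2]>.085)&(P[...,2]<.11)&(np.hypot(P[...,0]-.441,P[...,1]-.082)<.02); q=P[m]; print(m.sum(),np.percentile(q[:,2],[10,50,90]) if len(q) else 0)
print(goal([.4415,.0822,.089]), R.from_matrix(tool()[:3,:3].T@pose([0,0,0],79.2)[:3,:3]).as_rotvec().round(3))
E
```

```text
t 8.53 p [0.4426 0.0821 0.0907] jaw yaw 65.2 tilt [ 0.006 -0.002 -1.   ] F [0.1 0.1 0.1] w 0.0553 q [-0.52  0.35  0.27  2.18 -0.15  0.62  1.  ]
2990 [0.09037021 0.09452945 0.09557797]
[-0.11168972  0.17256028 -0.03322723] [ 0.    -0.237  0.006]
```

View pics/w3.png

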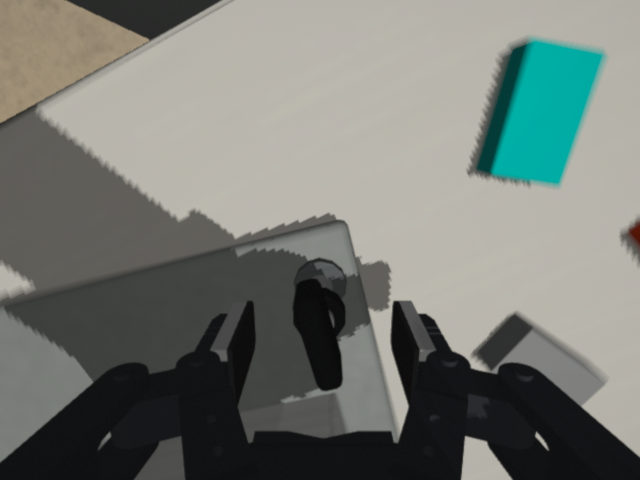

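The bar is between the fingers at (318,335), about 14° off the jaw line as expected. I'll finish the regrip.

Call:
jog_arm([
  [0,0,0,0,-0.12,0,0.3],
  [-0.1,0.2,0,0,-0.24,0,0.3],
  [-0.1,0.2,0,0,-0.24,0,-1],
  [-0.1,0.2,0,0,-0.24,0,-1],
  [-0.1,0.2,0,0,-0.24,0,-1],
])

```text
time: 9.2
ee_pos: [0.4417, 0.0817, 0.0889]
eef_rot: [-1.568, 0.143, -0.152]
contact_force: [-1.2, -3.7, 3.5]
grip_width: 0.0095
```

Call:
jog_arm([
  [0,0,0,0,0,0,-1],
  [0,0,0,0,0.13,0,-1],
  [0,0,0,0,0.26,0,-1],
  [0,0,0,0,0.39,0,-1],
  [0,0,0,0,0.52,0,-1],
])

```text
time: 9.82
ee_pos: [0.4418, 0.0813, 0.0889]
eef_rot: [-1.499, 0.553, -0.563]
contact_force: [0.2, -3.2, 1.7]
grip_width: 0.0096
```

Call:
jog_arm([
  [0,0,0,0,0.14,0,-1],
  [0,0,0,0,0.28,0,-1],
  [0,0,0,0,0.42,0,-1],
  [0,0,0,0,0.56,0,-1],
  [0,0,0,0,0.7,0,-1],
])

```text
time: 10.45
ee_pos: [0.4418, 0.081, 0.089]
eef_rot: [-1.276, 1.09, -1.102]
contact_force: [-0.6, -3.1, 1.5]
grip_width: 0.0093
```

```bash
python3 - <<'E'
from h import *
st(); print(R.from_matrix(tool()[:3,:3].T@pose([0,0,0],-11.4)[:3,:3]).as_rotvec().round(3))
E
```

```text
t 10.45 p [0.4418 0.081  0.089 ] jaw yaw 8.7 tilt [ 0.006 -0.004 -1.   ] F [-0.6 -3.1  1.5] w 0.0093 q [-0.73  0.38  0.53  2.2  -0.32  0.63  0.18]
[-0.006  0.351  0.004]
```

Call:
jog_arm([
  [0,0,0,0,0.12,0,-1],
  [0,0,0,0,0.24,0,-1],
  [0,0,0,0,0.35,0,-1],
  [0,0,0,0,0.35,0,-1],
  [0,0,0,0,0.35,0,-1],
])

```text
time: 11.08
ee_pos: [0.4417, 0.081, 0.089]
eef_rot: [-1.108, 1.346, -1.357]
contact_force: [-0.9, -2.4, 1.9]
grip_width: 0.0093
```

```bash
python3 - <<'E'
from h import *
st(); T=tool(); a=-11.4
A=pose(T[:3,3]+[0,0,.07],-11.4);plan([(A,1,.3),(pose([.41,-.09,.19],36),2,.3)])
E
```

```text
t 11.07 p [0.4417 0.081  0.089 ] jaw yaw -11.2 tilt [ 0.006 -0.004 -1.   ] F [-0.9 -2.4  1.9] w 0.0093 q [-0.8   0.4   0.62  2.2  -0.38  0.64 -0.1 ]
[[0.0,-1.4,0.0,0.0,0.0,0.0,0.3],[0.0,-2.8,0.0,0.0,0.0,0.0,0.3],[0.0,-4.2,0.0,0.0,0.0,0.0,0.3],[0.0,-5.6,0.0,-0.01,0.0,0.0,0.3],[0.0,-7.0,0.0,-0.01,0.0,0.0,0.3]]
  per row mm 14 deg 0.1
[[1.7,-0.3,0.0,0.0,-0.08,0.0,0.3],[3.5,-0.6,0.1,0.0,-0.17,0.0,0.3],[5.2,-0.9,0.1,0.0,-0.25,0.0,0.3],[7.0,-1.2,0.1,0.0,-0.33,0.0,0.3],[8.7,-1.6,0.1,0.0,-0.41,0.0,0.3]]
[[1.6,-0.3,-0.7,0.0,-0.08,0.0,0.3],[3.2,-0.6,-1.3,0.0,-0.17,0.0,0.3],[4.8,-0.9,-2.0,0.0,-0.25,0.0,0.3],[6.4,-1.2,-2.7,0.0,-0.33,0.0,0.3],[8.0,-1.6,-3.4,0.0,-0.41,0.0,0.3]]
  per row mm 18 deg 4.7
```

Call:
jog_arm([
  [0,0,0,0,0,0,0.3],
  [0,0,0,0,0,0,0.3],
  [0,-2,0,0,0,0,0.3],
  [0,-4.5,0,0,0,0,0.3],
  [0,-7,0,0,0,0,0.3],
])

```text
time: 11.7
ee_pos: [0.4412, 0.0813, 0.1597]
eef_rot: [-1.108, 1.345, -1.357]
contact_force: [0.5, -0.2, -0.5]
grip_width: 0.0558
```

Call:
jog_arm([
  [1.7,-0.3,0,0,-0.08,0,0.3],
  [3.5,-0.6,0.1,0,-0.17,0,0.3],
  [5.2,-0.9,0.1,0,-0.25,0,0.3],
  [7,-1.2,0.1,0,-0.33,0,0.3],
  [8.7,-1.6,0.1,0,-0.41,0,0.3],
])

```text
time: 12.32
ee_pos: [0.4251, -0.0045, 0.176]
eef_rot: [-1.304, 1.041, -1.053]
contact_force: [0.1, 0.0, -0.1]
grip_width: 0.0556
```

Call:
jog_arm([
  [2,-0.4,-0.8,0,-0.1,0,0.3],
  [4,-0.8,-1.6,0,-0.2,0,0.3],
  [6,-1.2,-2.5,0,-0.31,0,0.3],
  [8,-1.6,-3.4,0,-0.41,0,0.3],
  [8,-1.6,-3.4,0,-0.41,0,0.3],
])

```text
time: 12.95
ee_pos: [0.4091, -0.091, 0.1926]
eef_rot: [-1.442, 0.731, -0.743]
contact_force: [-0.6, 1.0, 0.4]
grip_width: 0.0554
```

```bash
python3 - <<'E'
from h import *
st(); I,P,C,K=snap('wrist','w4')
bars(P,I,dict(R=(.397,-.129)))
O=(.5216,-.0445); plane(P,O,-11.4); plane(P,O,-11.4,'pan')
E
```

```text
t 12.95 p [ 0.4091 -0.091   0.1926] jaw yaw 35.8 tilt [ 0.007 -0.003 -1.   ] F [-0.6  1.   0.4] w 0.0554 q [-0.53  0.13  0.7   2.18 -0.11  0.86  0.86]
R 1185 mid [ 0.3994 -0.1291] size mm [18.2 37.1] z [0.0835 0.0994 0.1009] bar yaw -52.5 rectang 53.0
base 19846 slope x,y [0.0042 0.0033] z0 0.0371
pan 19423 slope x,y [0.0039 0.0032] z0 0.0431
```

```bash
python3 - <<'E'
from h import *
d=np.load('/tmp/wrist.npz'); P=d['P']
m=(P[...,2]>.0965)&(P[...,2]<.11)&(np.hypot(P[...,0]-.397,P[...,1]+.129)<.03); q=P[m]; r=cv2.minAreaRect((q[:,:2]*1e4).astype(np.float32)); print(m.sum(),r)
c=[r[0][0]/1e4,r[0][1]/1e4]; A=pose(c+[.095],37); plan([(A,1,.3)])
E
```

```text
887 ((3992.361083984375, -1296.0848388671875), (102.54437255859375, 372.4142761230469), 37.00692367553711)
[[0.5,1.9,-0.6,0.0,0.0,0.0,0.3],[1.0,3.9,-1.3,0.0,-0.01,0.0,0.3],[1.5,5.8,-1.9,0.0,-0.01,0.0,0.3],[2.1,7.8,-2.5,0.0,-0.02,0.01,0.3],[2.6,9.7,-3.2,0.0,-0.02,0.01,0.3]]
  per row mm 21 deg 0.2
```

Call:
jog_arm([
  [1,1,-1.2,0,0,0,0.3],
  [2.6,3,-3.2,0,-0.02,0,0.3],
  [2.6,6,-3.2,0,-0.02,0.01,0.3],
  [2.6,9.7,-3.2,0,-0.02,0.01,0.3],
  [2.6,9.7,-3.2,0,-0.02,0.01,0.3],
])

```text
time: 13.62
ee_pos: [0.3976, -0.1292, 0.0936]
eef_rot: [-1.445, 0.728, -0.717]
contact_force: [-0.6, 0.2, -0.2]
grip_width: 0.0555
```

```bash
python3 - <<'E'
from h import *
st(); print(goal([.3992,-.1296,.094]), R.from_matrix(tool()[:3,:3].T@pose([0,0,0],37)[:3,:3]).as_rotvec().round(3))
E
```

```text
t 13.62 p [ 0.3976 -0.1292  0.0936] jaw yaw 36.9 tilt [-0.005  0.005 -1.   ] F [-0.6  0.2 -0.2] w 0.0555 q [-0.32  0.35  0.63  2.26 -0.36  0.63  1.22]
[ 0.13246094 -0.04327376  0.10244079] [ 0.001 -0.001 -0.007]
```

Call:
jog_arm([
  [0.1,0,0.1,0,0,0,-1],
  [0.1,0,0.1,0,0,0,-1],
  [0.1,0,0.1,0,0,0,-1],
  [0.1,0,0.1,0,0,0,-1],
  [0.1,0,0.1,0,0,0,-1],
])

```text
time: 14.25
ee_pos: [0.3991, -0.1296, 0.0939]
eef_rot: [-1.445, 0.728, -0.718]
contact_force: [-2.3, -2.0, 3.8]
grip_width: 0.0094
```

Call:
jog_arm([
  [0,0,0,0,0.15,0,-1],
  [0,0,0,0,0.3,0,-1],
  [0,0.1,0,0,0.45,0,-1],
  [0,0.1,0,0,0.6,0,-1],
  [0,0.1,0,0,0.75,0,-1],
])

```text
time: 14.88
ee_pos: [0.3999, -0.1295, 0.0932]
eef_rot: [-1.154, 1.295, -1.285]
contact_force: [0.7, 0.1, 2.7]
grip_width: 0.0094
```

Call:
jog_arm([
  [0,0,0,0,0.15,0,-1],
  [0,0,0,0,0.3,0,-1],
  [0,0.1,0,0,0.45,0,-1],
  [0,0.1,0,0,0.6,0,-1],
  [0,0.1,0,0,0.75,0,-1],
])

```text
time: 15.5
ee_pos: [0.4009, -0.1298, 0.0924]
eef_rot: [-0.667, 1.816, -1.808]
contact_force: [-0.4, -1.7, 0.8]
grip_width: 0.0093
```

Call:
jog_arm([
  [0,0,0,0,0.15,0,-1],
  [0,0,0,0,0.3,0,-1],
  [0,0.1,0,0,0.45,0,-1],
  [0,0.1,0,0,0.6,0,-1],
  [0,0.1,0,0,0.75,0,-1],
])

```text
time: 16.12
ee_pos: [0.4013, -0.1305, 0.0916]
eef_rot: [-0.054, -2.199, 2.194]
contact_force: [-0.0, -3.6, -1.7]
grip_width: 0.0094
```

```bash
python3 -c "
from h import *
st()"
```

```text
t 16.12 p [ 0.4013 -0.1305  0.0916] jaw yaw -92.8 tilt [ 0.     0.002 -1.   ] F [-0.  -3.6 -1.7] w 0.0094 q [-0.71  0.63  1.23  2.28 -0.86  0.84 -0.51]
```

Call:
jog_arm([
  [0,0,0,0,0,0,0.3],
  [0,0,0,0,0,0,0.3],
  [0,0,0,0,0,0,0.3],
  [0,0,0,0,-0.16,0,0.3],
  [0,0,0,0,-0.32,0,0.3],
])

```text
time: 16.75
ee_pos: [0.4014, -0.1304, 0.0916]
eef_rot: [-0.289, 2.075, -2.07]
contact_force: [-0.5, 0.1, 0.6]
grip_width: 0.056
```

Call:
jog_arm([
  [0,0,0,0,-0.17,0,0.3],
  [0,0,0,0,-0.34,0,0.3],
  [0,0,0,0,-0.51,0,0.3],
  [0,0,0,0,-0.68,0,0.3],
  [0,0,0,0,-0.85,0,0.3],
])

```text
time: 17.38
ee_pos: [0.4016, -0.1302, 0.0918]
eef_rot: [-0.967, 1.524, -1.521]
contact_force: [0.2, -0.3, -0.8]
grip_width: 0.0558
```

Call:
jog_arm([
  [0,0,0,0,-0.17,0,0.3],
  [0,0,0,0,-0.34,0,0.3],
  [0,0,0,0,-0.51,0,0.3],
  [0,0,0,0,-0.68,0,0.3],
  [0,0,0,0,-0.85,0,0.3],
])

```text
time: 18.0
ee_pos: [0.4017, -0.1301, 0.0921]
eef_rot: [-1.376, 0.893, -0.894]
contact_force: [-0.6, -0.1, -0.5]
grip_width: 0.0556
```

Call:
jog_arm([
  [0,0,0,0,-0.17,0,0.3],
  [0,0,0,0,-0.34,0,0.3],
  [0,0,0,0,-0.51,0,0.3],
  [0,0,0,0,-0.68,0,0.3],
  [0,0,0,0,-0.85,0,0.3],
])

```text
time: 18.62
ee_pos: [0.4019, -0.1301, 0.0925]
eef_rot: [-1.555, 0.228, -0.232]
contact_force: [0.2, -0.3, -0.8]
grip_width: 0.0557
```

```bash
python3 - <<'E'
from h import *
st(); I,P,C,K=snap('wrist')
m=(P[...,2]>.085)&(P[...,2]<.11)&(np.hypot(P[...,0]-.401,P[...,1]+.13)<.022); q=P[m]; print(m.sum(),np.percentile(q[:,2],[10,50,90]))
print(goal([.4008,-.1303,.0905]), R.from_matrix(tool()[:3,:3].T@pose([0,0,0],87.2)[:3,:3]).as_rotvec().round(3))
E
```

```text
t 18.62 p [ 0.4019 -0.1301  0.0925] jaw yaw 73.2 tilt [ 0.003  0.003 -1.   ] F [ 0.2 -0.3 -0.8] w 0.0557 q [-0.18  0.33  0.45  2.25 -0.26  0.61  1.74]
3081 [0.09080941 0.09625031 0.09728044]
[-0.10453055  0.20298721 -0.04645043] [-0.004 -0.237  0.003]
```

Call:
jog_arm([
  [0,0,0,0,-0.12,0,0.3],
  [-0.1,0.2,0,0,-0.24,0,0.3],
  [-0.1,0.2,0,0,-0.24,0,-1],
  [-0.1,0.2,0,0,-0.24,0,-1],
  [-0.1,0.2,0,0,-0.24,0,-1],
])

```text
time: 19.3
ee_pos: [0.4011, -0.1305, 0.0907]
eef_rot: [-1.568, 0.035, -0.041]
contact_force: [-0.1, -2.9, 1.9]
grip_width: 0.0093
```

Call:
jog_arm([
  [0,0,0,0,0,0,-1],
  [0,0,0,0,0.14,0,-1],
  [0,0,0,0,0.28,0,-1],
  [0,0,0,0,0.42,0,-1],
  [0,0.1,0,0,0.56,0,-1],
])

```text
time: 19.92
ee_pos: [0.401, -0.1311, 0.0897]
eef_rot: [-1.514, 0.478, -0.483]
contact_force: [-2.2, -4.0, 2.9]
grip_width: 0.0092
```

Call:
jog_arm([
  [0,0,0,0,0.14,0,-1],
  [0,0,0,0,0.28,0,-1],
  [0,0,0,0,0.42,0,-1],
  [0,0,0,0,0.56,0,-1],
  [0,0.1,0,0,0.7,0,-1],
])

```text
time: 20.55
ee_pos: [0.4008, -0.1317, 0.089]
eef_rot: [-1.315, 1.019, -1.023]
contact_force: [-4.9, -3.6, 17.4]
grip_width: 0.0092
```

```bash
python3 - <<'E'
from h import *
st(); print(R.from_matrix(tool()[:3,:3].T@pose([0,0,0],-11.4)[:3,:3]).as_rotvec().round(3))
E
```

```text
t 20.55 p [ 0.4008 -0.1317  0.089 ] jaw yaw 14.4 tilt [ 0.004  0.001 -1.   ] F [-4.9 -3.6 17.4] w 0.0092 q [-0.39  0.38  0.72  2.27 -0.44  0.63  0.91]
[-0.004  0.451 -0.001]
```

Call:
jog_arm([
  [0,-0.1,0,0,0.15,0,-1],
  [0,-0.1,0,0,0.3,0,-1],
  [0,-0.1,0,0,0.45,0,-1],
  [0,-0.1,0,0,0.45,0,-1],
  [0,-0.1,0,0,0.45,0,-1],
])

```text
time: 21.18
ee_pos: [0.4, -0.1317, 0.0896]
eef_rot: [-1.108, 1.35, -1.352]
contact_force: [-1.9, -3.4, -10.1]
grip_width: 0.0092
```

```bash
python3 - <<'E'
from h import *
st(); T=tool(); A=pose(T[:3,3]+[0,0,.07],-11.2)
plan([(pose([.42,-.02,.22],-11),2,1)],A)
E
```

```text
t 21.18 p [ 0.4    -0.1317  0.0896] jaw yaw -11.2 tilt [ 0.002  0.001 -1.   ] F [ -1.9  -3.4 -10.1] w 0.0092 q [-0.48  0.42  0.85  2.27 -0.53  0.65  0.56]
[[-1.1,-0.6,0.0,0.0,0.0,0.0,1],[-2.3,-1.2,0.0,0.0,0.0,0.0,1],[-3.4,-1.8,-0.1,0.0,0.0,0.0,1],[-4.5,-2.4,-0.1,0.0,0.0,0.0,1],[-5.7,-3.0,-0.1,0.0,0.0,0.0,1]]
[[-1.1,-0.6,0.0,0.0,0.0,0.0,1],[-2.3,-1.2,0.0,0.0,0.0,0.0,1],[-3.4,-1.8,-0.1,0.0,0.0,0.0,1],[-4.5,-2.4,-0.1,0.0,0.0,0.0,1],[-5.7,-3.0,-0.1,0.0,0.0,0.0,1]]
  per row mm 13 deg 0.0
```

Call:
jog_arm([
  [0,0,0,0,0,0,0.3],
  [0,0,0,0,0,0,0.3],
  [0,-2,0,0,0,0,0.3],
  [0,-4.5,0,0,0,0,0.3],
  [0,-7,0,0,0,0,0.3],
])

```text
time: 21.8
ee_pos: [0.4002, -0.1317, 0.1606]
eef_rot: [-1.108, 1.35, -1.352]
contact_force: [0.5, 0.1, -0.2]
grip_width: 0.0555
```

Call:
jog_arm([
  [-2,-3,0,0,0,0,1],
  [-4,-6,0,0,0,0,1],
  [-6,-9,0,0,0,0,1],
  [-8,-12,0,0,0,0,1],
  [-8,-12,0,0,0,0,1],
])

```text
time: 22.42
ee_pos: [0.4169, -0.0517, 0.2826]
eef_rot: [-1.104, 1.346, -1.347]
contact_force: [0.4, 0.2, 0.0]
grip_width: 0.0857
```

```bash
python3 - <<'E'
from h import *
st(); I,P,C,K=snap('wrist','w5')
O=(.5216,-.0445); plane(P,O,-11.4); plane(P,O,-11.4,'pan')
bars(P,I,dict(L=(.441,.081),R=(.4,-.131)))
b=(P[...,2]<.015)&(P[...,2]>-.015)&(P[...,0]>.3); q=P[b]; A=np.c_[q[:,:2],np.ones(len(q))]; print('bench',np.linalg.lstsq(A,q[:,2],rcond=None)[0].round(4),len(q))
m=(P[...,2]>.076)&(P[...,2]<.092)&(P[...,0]>.45)&(P[...,0]<.68)&(abs(P[...,1]+.05)<.16)
n,l,s,ce=cv2.connectedComponentsWithStats(m.astype(np.uint8)); i=1+s[1:,4].argmax()
r=cv2.minAreaRect((P[l==i][:,:2]*1e4).astype(np.float32)); print('rim',r)
I,P,C,K=snap('top','top2'); plane(P,O,-11.4); plane(P,O,-11.4,'pan')
m=(P[...,2]>.018)&(P[...,2]<.046)&(P[...,0]<.75)&(abs(P[...,1]+.05)<.2)
n,l,s,ce=cv2.connectedComponentsWithStats(m.astype(np.uint8)); i=1+s[1:,4].argmax(); print(cv2.minAreaRect((P[l==i][:,:2]*1e4).astype(np.float32)))
E
```

```text
t 22.43 p [ 0.4169 -0.0517  0.2826] jaw yaw -10.9 tilt [ 0.007  0.005 -1.   ] F [0.4 0.2 0. ] w 0.0857 q [-1.12 -0.07  1.12  2.07  0.06  1.09 -0.21]
base 11304 slope x,y [-0.0005  0.0004] z0 0.0373
pan 18693 slope x,y [0.0008 0.0006] z0 0.0433
L 761 mid [0.4422 0.0819] size mm [38.1  9.4] z [0.0925 0.095  0.0965] bar yaw -101.3 rectang 78.2
R 470 mid [ 0.3995 -0.1291] size mm [37.8  9.1] z [0.0856 0.0947 0.0963] bar yaw -101.3 rectang 78.9
bench [ 0.0015 -0.0002 -0.0012] 75656
rim ((5630.001953125, -522.820068359375), (2001.168212890625, 1609.054443359375), 78.6697769165039)
base 640 slope x,y [ 0.0064 -0.0036] z0 0.0378
pan 2546 slope x,y [-0.0008 -0.0011] z0 0.043
((5638.16748046875, -554.912841796875), (1928.30322265625, 1511.228515625), 78.80933380126953)
```

View pics/w5.png

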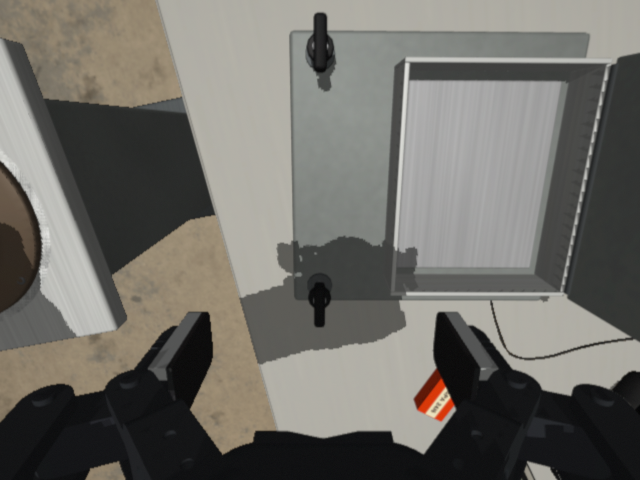

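The base is level: residual slope is at most 0.0008, both bars are parallel to the front edge, and both feet are at bench height. In the top view a red pack is at (437,395). The balance is at yaw -11.3° with the pan centre at (0.563,-0.052). Next is the right-hand pack.

```bash
python3 - <<'E'
from h import *
d=np.load('/tmp/top.npz'); I=d['img']; P=d['P']
plan([(pose([.50,-.29,.22],-41),2,1)])
cv2.imwrite('pics/t2.png',I[100:340,160:520,::-1])
E
```

```text
[[2.2,0.6,1.3,0.0,0.05,0.0,1],[4.3,1.2,2.6,0.0,0.1,0.0,1],[6.5,1.8,3.9,0.0,0.16,0.0,1],[8.7,2.4,5.1,0.0,0.21,0.0,1],[10.8,3.0,6.4,0.0,0.26,0.0,1]]
[[1.8,0.6,1.8,0.0,0.05,0.0,1],[3.5,1.2,3.6,0.0,0.1,0.0,1],[5.3,1.8,5.4,0.0,0.16,0.0,1],[7.0,2.4,7.2,0.0,0.21,0.0,1],[8.8,3.0,9.0,0.0,0.26,0.0,1]]
  per row mm 26 deg 3.0
```

Call:
jog_arm([
  [2.2,0.6,1.3,0,0.05,0,1],
  [4.3,1.2,2.6,0,0.1,0,1],
  [6.5,1.8,3.9,0,0.16,0,1],
  [8.7,2.4,5.1,0,0.21,0,1],
  [10.8,3,6.4,0,0.26,0,1],
])

```text
time: 23.15
ee_pos: [0.4568, -0.1732, 0.2489]
eef_rot: [-0.956, 1.537, -1.536]
contact_force: [-0.1, 0.8, 0.6]
grip_width: 0.0853
```

Call:
jog_arm([
  [2.2,0.7,2.2,0,0.06,0,1],
  [4.4,1.5,4.5,0,0.13,0,1],
  [6.6,2.3,6.8,0,0.2,0,1],
  [8.8,3,9,0,0.26,0,1],
  [8.8,3,9,0,0.26,0,1],
])

```text
time: 23.78
ee_pos: [0.497, -0.2951, 0.2168]
eef_rot: [-0.779, 1.719, -1.718]
contact_force: [-0.4, 0.4, 0.7]
grip_width: 0.0853
```

```bash
cat >> h.py <<'E'
def red(P,I,lo=.012,hi=.035):
    hsv=cv2.cvtColor(I,cv2.COLOR_RGB2HSV)
    m=((hsv[...,0]<14)|(hsv[...,0]>174))&(hsv[...,1]>140)&(hsv[...,2]>90)&(P[...,2]>-.01)&(P[...,2]<.12)
    m=cv2.morphologyEx(m.astype(np.uint8),cv2.MORPH_CLOSE,np.ones((35,35)))
    n,l,s,ce=cv2.connectedComponentsWithStats(m); out=[]
    for i in range(1,n):
        if s[i,4]<300: continue
        q=P[(l==i)]; q=q[~np.isnan(q[:,2])]; t=np.percentile(q[:,2],90); q=q[abs(q[:,2]-t)<.006]
        (cx,cy),(w,h),a=cv2.minAreaRect((q[:,:2]*1e4).astype(np.float32))
        yaw=a if w<h else a-90   # across direction
        out.append((cx/1e4,cy/1e4,yaw)); print('red px',ce[i].round(),'mid',round(cx/1e4,4),round(cy/1e4,4),'wh',round(w/10,1),round(h/10,1),'across yaw',round(yaw,1),'top',t.round(4))
    return out
E
python3 - <<'E'
from h import *
st(); I,P,C,K=snap('wrist','w6'); red(P,I)
E
```

```text
t 23.77 p [ 0.497  -0.2951  0.2168] jaw yaw -41.4 tilt [-0.003 -0.    -1.   ] F [-0.4  0.4  0.7] w 0.0853 q [-0.3   0.57  1.09  1.8  -0.55  1.12  0.26]
red px [352. 213.] mid 0.5163 -0.3095 wh 61.2 35.7 across yaw -39.9 top 0.022
```

View pics/w6.png

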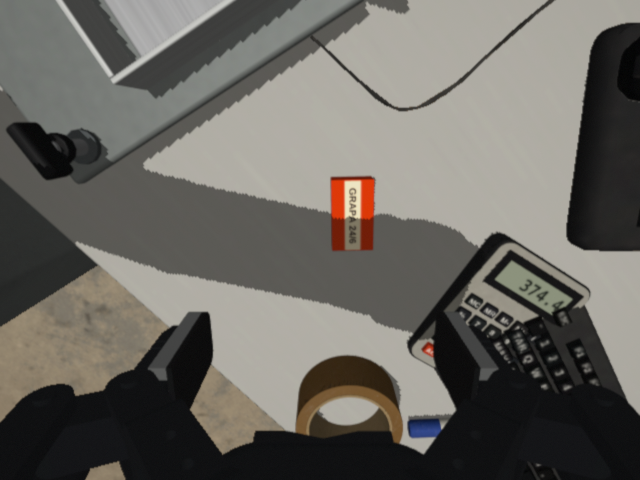

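The only red-orange object here is the pack at (352,213). It reads GRAPA 24/6 and is clear of the calculator. I'll grip it.

```bash
python3 - <<'E'
from h import *
c=[.5163,-.3095]; A=pose(c+[.09],-40); plan([(A,1,1),(pose(c+[.026],-40),1,.4)])
E
```

```text
[[0.0,2.5,0.5,0.0,0.0,0.0,1],[0.0,5.1,1.0,0.0,-0.01,0.0,1],[-0.1,7.6,1.5,0.0,-0.01,0.0,1],[-0.1,10.2,2.0,0.0,-0.02,0.0,1],[-0.1,12.7,2.5,0.0,-0.02,0.0,1]]
  per row mm 26 deg 0.3
[[0.0,1.3,0.0,0.0,0.0,0.0,0.4],[0.0,2.6,0.0,0.0,0.0,0.0,0.4],[0.0,3.8,0.0,0.0,0.0,0.0,0.4],[0.0,5.1,0.0,0.0,0.0,0.0,0.4],[0.0,6.4,0.0,0.0,0.0,0.0,0.4]]
  per row mm 13 deg 0.0
```

Call:
jog_arm([
  [0,3,0.8,0,0,0,0.6],
  [0,6,1.6,0,-0.01,0,0.6],
  [-0.1,9,2.5,0,-0.02,0,0.6],
  [-0.1,12.7,2.5,0,-0.02,0,0.6],
  [-0.1,12.7,2.5,0,-0.02,0,0.6],
], squeeze=25)

```text
time: 24.45
ee_pos: [0.5143, -0.3078, 0.0877]
eef_rot: [-0.799, 1.71, -1.699]
contact_force: [-1.3, -0.6, 0.5]
grip_width: 0.0683
```

```bash
python3 - <<'E'
from h import *
st(); print(goal([.5163,-.3095,.026]).round(2))
E
```

```text
t 24.45 p [ 0.5143 -0.3078  0.0877] jaw yaw -40.1 tilt [-0.007  0.003 -1.   ] F [-1.3 -0.6  0.5] w 0.0683 q [-0.15  0.74  0.91  1.85 -0.72  0.93  0.39]
[-0.01  6.17  0.31]
```

Call:
jog_arm([
  [0,2,0.3,0,0,0,0.6],
  [0,4,0.3,0,0,0,0.6],
  [0,5.5,0.3,0,0,0,0.6],
  [0,6.2,0.3,0,0,0,0.6],
  [0,6.2,0.3,0,0,0,0.6],
])

```text
time: 25.08
ee_pos: [0.516, -0.3096, 0.0253]
eef_rot: [-0.799, 1.711, -1.699]
contact_force: [0.5, -0.0, -0.9]
grip_width: 0.0683
```

Call:
jog_arm([
  [0,0,0,0,0,0,-1],
  [0,0,0,0,0,0,-1],
  [0,0,0,0,0,0,-1],
  [0,0,0,0,0,0,-1],
  [0,0,0,0,0,0,-1],
])

```text
time: 25.7
ee_pos: [0.5164, -0.3099, 0.026]
eef_rot: [-0.798, 1.71, -1.7]
contact_force: [-0.5, -0.5, 5.7]
grip_width: 0.0354
```

Call:
jog_arm([
  [0,-1,0,0,0,0,-1],
  [0,-4,0,0,0,0,-1],
  [0,-8,0,0,0,0,-1],
  [0,-13,0,0,0,0,-1],
  [0,-17,0,0,0,0,-1],
])

```text
time: 26.32
ee_pos: [0.5173, -0.3105, 0.1983]
eef_rot: [-0.797, 1.709, -1.7]
contact_force: [0.7, -0.7, -0.8]
grip_width: 0.0353
```

```bash
cat >> h.py <<'E'
YB=-11.3; PC=np.array([.563,-.0523])
def panp(x,y,z):
    a=np.radians(YB); return [PC[0]+x*np.cos(a)-y*np.sin(a),PC[1]+x*np.sin(a)+y*np.cos(a),z]
E
python3 - <<'E'
from h import *
st(); print(panp(-.033,-.05,.2)); plan([(pose(panp(-.033,-.05,.19),78.7),3,-1)])
E
```

```text
t 26.32 p [ 0.5173 -0.3105  0.1983] jaw yaw -40.1 tilt [-0.006  0.002 -1.   ] F [ 0.7 -0.7 -0.8] w 0.0353 q [-0.23  0.62  1.03  1.75 -0.59  1.12  0.3 ]
[np.float64(0.5208424090558358), np.float64(-0.09486451016732757), 0.2]
[[-1.1,0.1,-0.9,0.0,-0.14,0.0,-1],[-2.2,0.1,-1.8,0.0,-0.28,0.0,-1],[-3.3,0.2,-2.7,0.0,-0.41,0.0,-1],[-4.5,0.2,-3.6,0.0,-0.55,0.0,-1],[-5.6,0.3,-4.5,0.0,-0.69,0.0,-1]]
[[-1.4,0.1,0.0,0.0,-0.14,0.0,-1],[-2.9,0.1,0.0,0.0,-0.28,0.0,-1],[-4.3,0.2,0.0,0.0,-0.41,0.0,-1],[-5.8,0.2,0.0,0.0,-0.55,0.0,-1],[-7.2,0.3,0.1,0.0,-0.69,0.0,-1]]
[[-1.1,0.1,0.9,0.0,-0.14,0.0,-1],[-2.2,0.1,1.8,0.0,-0.28,0.0,-1],[-3.3,0.2,2.8,0.0,-0.41,0.0,-1],[-4.4,0.2,3.7,0.0,-0.55,0.0,-1],[-5.5,0.3,4.6,0.0,-0.69,0.0,-1]]
  per row mm 14 deg 7.9
```

Call:
jog_arm([
  [-1.1,0.1,-0.9,0,-0.14,0,-1],
  [-2.2,0.1,-1.8,0,-0.28,0,-1],
  [-3.3,0.2,-2.7,0,-0.41,0,-1],
  [-4.5,0.2,-3.6,0,-0.55,0,-1],
  [-5.6,0.3,-4.5,0,-0.69,0,-1],
])

```text
time: 26.95
ee_pos: [0.5187, -0.2381, 0.1958]
eef_rot: [-1.209, 1.219, -1.208]
contact_force: [-0.2, 0.1, -0.6]
grip_width: 0.0353
```

Call:
jog_arm([
  [-1.4,0.1,0,0,-0.14,0,-1],
  [-2.9,0.1,0,0,-0.28,0,-1],
  [-4.3,0.2,0,0,-0.41,0,-1],
  [-5.8,0.2,0,0,-0.55,0,-1],
  [-7.2,0.3,0.1,0,-0.69,0,-1],
])

```text
time: 27.58
ee_pos: [0.5197, -0.1657, 0.1933]
eef_rot: [-1.459, 0.694, -0.683]
contact_force: [-0.3, -0.5, -1.4]
grip_width: 0.0352
```

Call:
jog_arm([
  [-1.3,0.1,1.1,0,-0.17,0,-1],
  [-2.6,0.1,2.2,0,-0.34,0,-1],
  [-4,0.2,3.4,0,-0.52,0,-1],
  [-5.5,0.3,4.6,0,-0.69,0,-1],
  [-5.5,0.3,4.6,0,-0.69,0,-1],
])

```text
time: 28.2
ee_pos: [0.52, -0.0929, 0.1907]
eef_rot: [-1.563, 0.155, -0.145]
contact_force: [-0.2, -0.1, -1.6]
grip_width: 0.0356
```

```bash
python3 - <<'E'
from h import *
st(); plan([(pose(panp(-.033,-.05,.10),78.7),1,-1)])
E
```

```text
t 28.2 p [ 0.52   -0.0929  0.1907] jaw yaw 79.0 tilt [-0.007  0.003 -1.   ] F [-0.2 -0.1 -1.6] w 0.0356 q [-0.34  0.34  0.53  1.92 -0.22  0.94  1.68]
[[0.0,1.8,0.0,0.0,0.0,0.0,-1],[0.1,3.6,-0.1,0.0,0.0,0.0,-1],[0.1,5.4,-0.1,0.0,0.0,0.0,-1],[0.1,7.3,-0.2,0.0,0.0,-0.01,-1],[0.2,9.1,-0.2,0.0,0.01,-0.01,-1]]
  per row mm 18 deg 0.1
```

Call:
jog_arm([
  [0.1,2.5,-0.1,0,0,0,-1],
  [0.2,5,-0.2,0,0,-0.01,-1],
  [0.2,7.5,-0.2,0,0,-0.01,-1],
  [0.2,9,-0.2,0,0,-0.01,-1],
  [0.2,10,-0.2,0,0,-0.01,-1],
])

```text
time: 28.82
ee_pos: [0.5209, -0.0956, 0.0902]
eef_rot: [-1.564, 0.15, -0.154]
contact_force: [0.4, 0.7, -1.1]
grip_width: 0.0358
```

```bash
python3 - <<'E'
from h import *
st(); print(goal(panp(-.033,-.05,.0708)).round(2))
E
```

```text
t 28.82 p [ 0.5209 -0.0956  0.0902] jaw yaw 78.9 tilt [ 0.003  0.001 -1.   ] F [ 0.4  0.7 -1.1] w 0.0358 q [-0.27  0.49  0.46  2.01 -0.33  0.71  1.77]
[-0.03  1.94  0.06]
```

Call:
jog_arm([
  [0,0.7,0.1,0,0,0,-1],
  [0,1.4,0.1,0,0,0,-1],
  [0,1.9,0.1,0,0,0,-1],
  [0,1.9,0.1,0,0,0,-1],
  [0,1.9,0.1,0,0,0,-1],
])

```text
time: 29.45
ee_pos: [0.5213, -0.0946, 0.0715]
eef_rot: [-1.564, 0.15, -0.155]
contact_force: [0.2, 0.4, -0.3]
grip_width: 0.0355
```

Call:
jog_arm([
  [0,0,0,0,0,0,0.08],
  [0,0,0,0,0,0,0.08],
  [0,0,0,0,0,0,0.08],
  [0,0,0,0,0,0,0.08],
  [0,-1.5,0,0,0,0,0.08],
])

```text
time: 30.08
ee_pos: [0.5205, -0.0946, 0.0862]
eef_rot: [-1.564, 0.151, -0.153]
contact_force: [0.4, -0.8, 0.3]
grip_width: 0.0464
```

Call:
jog_arm([
  [0,-3,0,0,0,0,0.08],
  [0,-7,0,0,0,0,0.08],
  [0,-11,0,0,0,0,0.08],
  [0,-15,0,0,0,0,0.6],
  [0,-18,0,0,0,0,1],
])

```text
time: 30.7
ee_pos: [0.5204, -0.0951, 0.2691]
eef_rot: [-1.564, 0.15, -0.155]
contact_force: [-0.5, 0.8, -0.0]
grip_width: 0.0802
```

```bash
python3 - <<'E'
from h import *
st(); I,P,C,K=snap('wrist','w7'); red(P,I)
It,Pt,_,_=snap('top'); print('top'); 
E
```

```text
t 30.7 p [ 0.5204 -0.0951  0.2691] jaw yaw 78.9 tilt [ 0.004  0.001 -1.   ] F [-0.5  0.8 -0. ] w 0.0802 q [-0.38  0.25  0.57  1.84 -0.15  1.09  1.62]
red px [323. 214.] mid 0.5222 -0.0939 wh 35.8 61.3 across yaw 79.1 top 0.0654
top
```

View pics/w7.png

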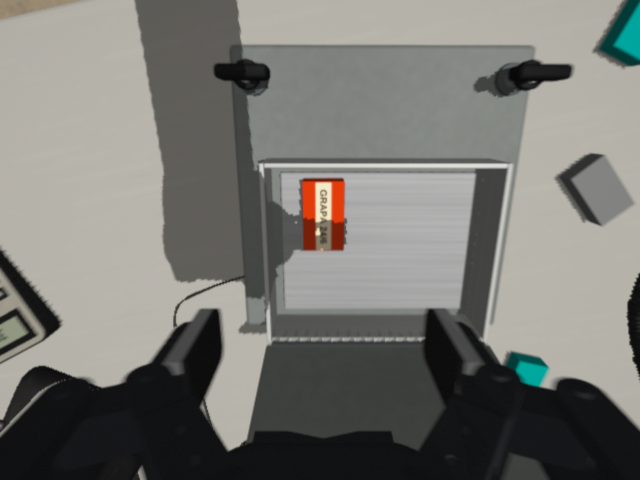

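The first pack lies flat in the pan at (323,214). Next is pack 2 on the left.

```bash
python3 - <<'E'
from h import *
d=np.load('/tmp/top.npz'); red(d['P'],d['img'])
plan([(pose([.49,.28,.25],20),2,1)])
E
```

```text
red px [199. 322.] mid 0.3502 0.3139 wh 36.8 55.6 across yaw 89.9 top 0.0245
[[-1.0,0.2,3.6,0.0,0.1,0.0,1],[-2.1,0.4,7.2,0.0,0.21,0.0,1],[-3.1,0.6,10.9,0.0,0.31,0.0,1],[-4.2,0.8,14.5,0.0,0.41,0.0,1],[-5.2,1.0,18.1,0.0,0.51,0.0,1]]
[[-2.7,0.2,2.6,0.0,0.1,0.0,1],[-5.4,0.4,5.3,0.0,0.21,0.0,1],[-8.1,0.6,7.9,0.0,0.31,0.0,1],[-10.7,0.8,10.6,0.0,0.41,0.0,1],[-13.4,1.0,13.2,0.0,0.51,0.0,1]]
  per row mm 38 deg 5.9
```

Pack 3 has been knocked from x = 0.397 to 0.350 and is still on the bench. Carrying on to pack 2.

Call:
jog_arm([
  [-1,0.2,3.6,0,0.1,0,1],
  [-2.1,0.4,7.2,0,0.21,0,1],
  [-3.1,0.6,10.9,0,0.31,0,1],
  [-4.2,0.8,14.5,0,0.41,0,1],
  [-5.2,1,18.1,0,0.51,0,1],
])

```text
time: 31.42
ee_pos: [0.5051, 0.0932, 0.2605]
eef_rot: [-1.495, 0.548, -0.559]
contact_force: [-0.1, -0.0, 0.2]
grip_width: 0.0854
```

Call:
jog_arm([
  [-3.3,0.2,3.3,0,0.13,0,1],
  [-6.7,0.5,6.6,0,0.26,0,1],
  [-10,0.8,9.9,0,0.39,0,1],
  [-13.4,1,13.2,0,0.51,0,1],
  [-13.4,1,13.2,0,0.51,0,1],
])

```text
time: 32.05
ee_pos: [0.4874, 0.2849, 0.2497]
eef_rot: [-1.353, 0.937, -0.945]
contact_force: [0.5, 0.1, -0.4]
grip_width: 0.0853
```

```bash
python3 - <<'E'
from h import *
st(); I,P,C,K=snap('wrist','w8'); r=red(P,I)
c=min(r,key=lambda a:np.hypot(a[0]-.509,a[1]-.278)); A=pose([c[0],c[1],.09],c[2]); plan([(A,1,.6)])
E
```

```text
t 32.05 p [0.4874 0.2849 0.2497] jaw yaw 20.5 tilt [ 0.006  0.001 -1.   ] F [ 0.5  0.1 -0.4] w 0.0853 q [-1.04  0.33  0.55  1.78 -0.19  1.07 -0.07]
red px [187. 121.] mid 0.3506 0.3179 wh 36.2 61.6 across yaw 90.0 top 0.022
red px [341. 219.] mid 0.5087 0.2821 wh 35.6 61.6 across yaw 20.4 top 0.022
[[0.1,3.2,0.4,0.0,0.0,0.0,0.6],[0.3,6.4,0.7,0.0,0.0,0.0,0.6],[0.4,9.6,1.1,0.0,0.0,0.0,0.6],[0.5,12.8,1.5,0.0,0.0,0.0,0.6],[0.7,16.0,1.8,-0.01,0.0,0.0,0.6]]
  per row mm 32 deg 0.1
```

View pics/w8.png

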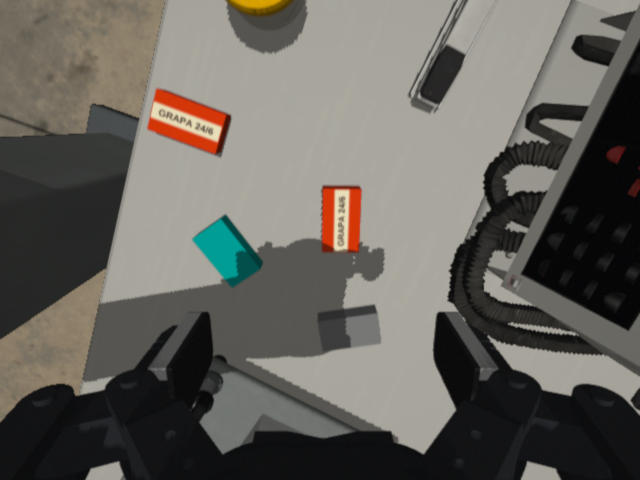

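Two packs are here: pack 2 at (341,219) and pack 3 at (187,121). The turquoise item at (227,250) and the grey one at (350,328) are look-alikes. Taking pack 2.

Call:
jog_arm([
  [0.4,4,1.2,0,0,0,0.6],
  [0.7,8,1.8,0,0,0,0.6],
  [0.7,12,1.8,0,0,0,0.6],
  [0.7,16,1.8,-0.01,0,0,0.6],
  [0.7,16,1.8,-0.01,0,0,0.6],
])

```text
time: 32.72
ee_pos: [0.5072, 0.2793, 0.0879]
eef_rot: [-1.367, 0.946, -0.944]
contact_force: [-0.7, -0.5, 0.7]
grip_width: 0.0687
```

```bash
python3 - <<'E'
from h import *
st(); print(goal([.5087,.2821,.026]).round(2))
E
```

```text
t 32.73 p [0.5072 0.2793 0.0879] jaw yaw 20.4 tilt [-0.007 -0.007 -1.   ] F [-0.7 -0.5  0.7] w 0.0687 q [-0.93  0.57  0.46  1.88 -0.34  0.79  0.07]
[-0.24  6.18  0.29]
```

Call:
jog_arm([
  [-0.2,2,0.3,0,0,0,0.6],
  [-0.2,4,0.3,0,0,0,0.6],
  [-0.2,5.5,0.3,0,0,0,0.6],
  [-0.2,6.2,0.3,0,0,0,0.6],
  [-0.2,6.2,0.3,0,0,0,0.6],
])

```text
time: 33.35
ee_pos: [0.5088, 0.2815, 0.0254]
eef_rot: [-1.368, 0.947, -0.944]
contact_force: [0.1, -0.1, -0.0]
grip_width: 0.0681
```

Call:
jog_arm([
  [0,0,0,0,0,0,-1],
  [0,0,0,0,0,0,-1],
  [0,0,0,0,0,0,-1],
  [0,0,0,0,0,0,-1],
  [0,0,0,0,0,0,-1],
])

```text
time: 33.98
ee_pos: [0.5092, 0.2818, 0.0261]
eef_rot: [-1.367, 0.946, -0.944]
contact_force: [-1.2, -0.5, 5.7]
grip_width: 0.0356
```

Call:
jog_arm([
  [0,-1,0,0,0,0,-1],
  [0,-4,0,0,0,0,-1],
  [0,-8,0,0,0,0,-1],
  [0,-13,0,0,0,0,-1],
  [0,-17,0,0,0,0,-1],
])

```text
time: 34.6
ee_pos: [0.5104, 0.2829, 0.1984]
eef_rot: [-1.366, 0.946, -0.944]
contact_force: [0.1, 0.0, -0.9]
grip_width: 0.0352
```

```bash
python3 - <<'E'
from h import *
st(); plan([(pose(panp(-.033,.05,.19),78.7),2,-1)])
E
```

```text
t 34.6 p [0.5104 0.2829 0.1984] jaw yaw 20.3 tilt [-0.006 -0.007 -1.   ] F [ 0.1  0.  -0.9] w 0.0352 q [-0.99  0.43  0.54  1.78 -0.25  1.    0.  ]
[[2.7,0.1,-0.7,0.0,-0.1,0.0,-1],[5.5,0.2,-1.4,0.0,-0.2,0.0,-1],[8.2,0.3,-2.1,0.0,-0.31,0.0,-1],[10.9,0.4,-2.8,0.0,-0.41,0.0,-1],[13.6,0.5,-3.5,0.0,-0.51,0.0,-1]]
[[2.0,0.1,-1.9,0.0,-0.1,0.0,-1],[4.1,0.2,-3.9,0.0,-0.2,0.0,-1],[6.1,0.3,-5.8,0.0,-0.31,0.0,-1],[8.2,0.4,-7.7,0.0,-0.41,0.0,-1],[10.2,0.5,-9.7,0.0,-0.51,0.0,-1]]
  per row mm 28 deg 5.8
```

Call:
jog_arm([
  [2.7,0.1,-0.7,0,-0.1,0,-1],
  [5.5,0.2,-1.4,0,-0.2,0,-1],
  [8.2,0.3,-2.1,0,-0.31,0,-1],
  [10.9,0.4,-2.8,0,-0.41,0,-1],
  [13.6,0.5,-3.5,0,-0.51,0,-1],
])

```text
time: 35.22
ee_pos: [0.5247, 0.1421, 0.1946]
eef_rot: [-1.508, 0.553, -0.548]
contact_force: [-0.3, 0.4, -0.8]
grip_width: 0.0356
```

Call:
jog_arm([
  [2.5,0.1,-2.4,0,-0.13,0,-1],
  [5,0.2,-4.8,0,-0.26,0,-1],
  [7.6,0.3,-7.2,0,-0.38,0,-1],
  [10.2,0.5,-9.7,0,-0.51,0,-1],
  [10.2,0.5,-9.7,0,-0.51,0,-1],
])

```text
time: 35.85
ee_pos: [0.5396, -0.0016, 0.1909]
eef_rot: [-1.574, 0.159, -0.151]
contact_force: [0.2, 0.7, -0.6]
grip_width: 0.0354
```

```bash
python3 - <<'E'
from h import *
st(); plan([(pose(panp(-.033,.05,.09),78.7),1,-1)])
E
```

```text
t 35.85 p [ 0.5396 -0.0016  0.1909] jaw yaw 78.7 tilt [-0.006 -0.008 -1.   ] F [ 0.2  0.7 -0.6] w 0.0354 q [-0.4   0.35  0.39  1.89 -0.15  0.94  1.43]
[[0.0,2.0,0.1,0.0,0.0,0.0,-1],[0.0,4.0,0.2,0.0,0.0,0.0,-1],[0.0,6.1,0.3,0.01,0.0,0.0,-1],[0.0,8.1,0.5,0.01,0.0,0.0,-1],[0.0,10.1,0.6,0.01,0.0,0.0,-1]]
  per row mm 20 deg 0.1
```

Call:
jog_arm([
  [0,2.5,0.5,0.01,0,0,-1],
  [0,5,0.6,0.01,0,0,-1],
  [0,7.5,0.6,0.01,0,0,-1],
  [0,9,0.6,0.01,0,0,-1],
  [0,10,0.6,0.01,0,0,-1],
])

```text
time: 36.48
ee_pos: [0.5401, 0.004, 0.0904]
eef_rot: [-1.564, 0.158, -0.151]
contact_force: [-0.4, 0.3, -1.0]
grip_width: 0.0355
```

```bash
python3 - <<'E'
from h import *
st(); print(goal(panp(-.033,.05,.0708)).round(2))
E
```

```text
t 36.48 p [0.5401 0.004  0.0904] jaw yaw 78.7 tilt [-0.004  0.002 -1.   ] F [-0.4  0.3 -1. ] w 0.0355 q [-0.36  0.49  0.34  1.97 -0.24  0.73  1.5 ]
[ 0.06  1.96 -0.07]
```

Call:
jog_arm([
  [0,0.7,-0.1,0,0,0,-1],
  [0,1.4,-0.1,0,0,0,-1],
  [0,1.9,-0.1,0,0,0,-1],
  [0,1.9,-0.1,0,0,0,-1],
  [0,1.9,-0.1,0,0,0,-1],
])

```text
time: 37.1
ee_pos: [0.54, 0.003, 0.0717]
eef_rot: [-1.564, 0.158, -0.152]
contact_force: [0.2, -0.8, -0.9]
grip_width: 0.0353
```

Call:
jog_arm([
  [0,0,0,0,0,0,0.08],
  [0,0,0,0,0,0,0.08],
  [0,0,0,0,0,0,0.08],
  [0,0,0,0,0,0,0.08],
  [0,-1.5,0,0,0,0,0.08],
])

```text
time: 37.72
ee_pos: [0.5393, 0.0029, 0.0864]
eef_rot: [-1.564, 0.16, -0.15]
contact_force: [-0.1, 0.7, -0.3]
grip_width: 0.0456
```

Call:
jog_arm([
  [0,-3,0,0,0,0,0.08],
  [0,-7,0,0,0,0,0.08],
  [0,-11,0,0,0,0,0.08],
  [0,-15,0,0,0,0,0.6],
  [0,-18,0,0,0,0,0.6],
])

```text
time: 38.35
ee_pos: [0.5406, 0.0023, 0.2694]
eef_rot: [-1.563, 0.158, -0.152]
contact_force: [0.6, 0.9, -0.7]
grip_width: 0.0683
```

```bash
python3 - <<'E'
from h import *
st(); I,P,C,K=snap('wrist','w9'); r=red(P,I)
plan([(pose([.36,.31,.25],88),2,.6)])
E
```

```text
t 38.35 p [0.5406 0.0023 0.2694] jaw yaw 78.7 tilt [-0.004  0.002 -1.   ] F [ 0.6  0.9 -0.7] w 0.0683 q [-0.43  0.26  0.42  1.8  -0.12  1.11  1.4 ]
red px [323. 213.] mid 0.5403 0.0037 wh 35.8 61.6 across yaw 79.1 top 0.0655
red px [209. 215.] mid 0.522 -0.0937 wh 36.0 61.3 across yaw 79.0 top 0.0654
[[-2.4,0.2,2.7,0.0,-0.02,0.0,0.6],[-4.8,0.5,5.3,0.0,-0.03,0.0,0.6],[-7.2,0.7,8.0,0.0,-0.05,0.0,0.6],[-9.6,0.9,10.6,0.0,-0.07,0.0,0.6],[-12.0,1.2,13.3,0.0,-0.08,0.0,0.6]]
[[-2.2,0.2,2.8,0.0,-0.02,0.0,0.6],[-4.3,0.5,5.7,0.0,-0.03,0.0,0.6],[-6.5,0.7,8.5,0.0,-0.05,0.0,0.6],[-8.7,0.9,11.4,0.0,-0.07,0.0,0.6],[-10.8,1.2,14.2,0.0,-0.08,0.0,0.6]]
  per row mm 36 deg 0.9
```

Two packs are in place, both with their tops at 65 mm, so they lie flat. Now pack 3.

Call:
jog_arm([
  [-2.4,0.2,2.7,0,-0.02,0,0.6],
  [-4.8,0.5,5.3,0,-0.03,0,0.6],
  [-7.2,0.7,8,0,-0.05,0,0.6],
  [-9.6,0.9,10.6,0,-0.07,0,0.6],
  [-12,1.2,13.3,0,-0.08,0,0.6],
])

```text
time: 39.02
ee_pos: [0.4501, 0.1569, 0.2621]
eef_rot: [-1.565, 0.091, -0.094]
contact_force: [0.8, 0.2, 0.1]
grip_width: 0.0687
```

Call:
jog_arm([
  [-2.7,0.3,3.5,0,-0.02,0,0.6],
  [-5.4,0.6,7.1,0,-0.04,0,0.6],
  [-8.1,0.9,10.7,0,-0.06,0,0.6],
  [-10.8,1.2,14.2,0,-0.08,0,0.6],
  [-10.8,1.2,14.2,0,-0.08,0,0.6],
])

```text
time: 39.65
ee_pos: [0.3574, 0.3133, 0.2509]
eef_rot: [-1.566, 0.024, -0.027]
contact_force: [0.5, -0.8, 0.6]
grip_width: 0.0685
```

```bash
python3 - <<'E'
from h import *
st(); I,P,C,K=snap('wrist','w10'); r=red(P,I)
c=min(r,key=lambda a:np.hypot(a[0]-.35,a[1]-.318)); y=c[2] if c[2]>0 else c[2]+180; A=pose([c[0],c[1],.09],y); plan([(A,1,.6)])
E
```

```text
t 39.65 p [0.3574 0.3133 0.2509] jaw yaw 88.2 tilt [ 0.002  0.004 -1.   ] F [ 0.5 -0.8  0.6] w 0.0685 q [-0.94  0.15  0.13  1.96 -0.03  1.03  0.74]
red px [325. 198.] mid 0.3499 0.3176 wh 61.2 35.3 across yaw -90.0 top 0.0221
red px [ 14. 412.] mid 0.5437 0.0071 wh 28.3 56.7 across yaw 74.1 top 0.0653
[[-0.2,3.2,0.1,0.0,-0.01,0.0,0.6],[-0.4,6.4,0.2,0.0,-0.01,0.0,0.6],[-0.6,9.7,0.3,0.0,-0.02,0.0,0.6],[-0.8,12.9,0.4,0.0,-0.03,0.0,0.6],[-0.9,16.1,0.5,0.0,-0.04,0.0,0.6]]
  per row mm 32 deg 0.4
```

View pics/w10.png

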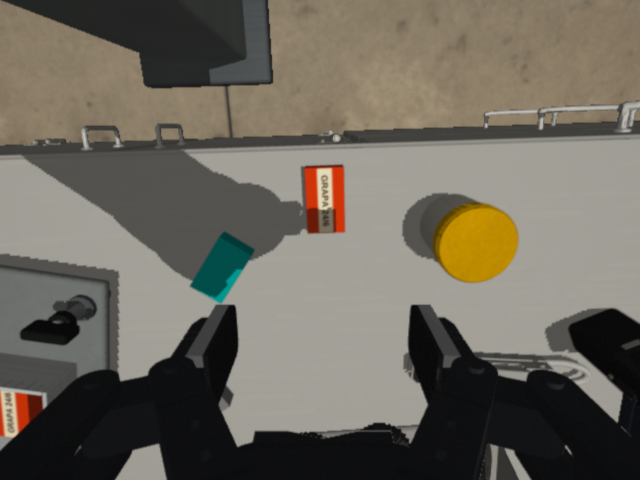

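Pack 3 is at (325,198), clear of the jar and the turquoise item. Going down.

Call:
jog_arm([
  [-0.4,4,0.2,0,-0.01,0,0.6],
  [-0.9,8,0.4,0,-0.02,0,0.6],
  [-0.9,12,0.5,0,-0.03,0,0.6],
  [-0.9,16,0.5,0,-0.03,0,0.6],
  [-0.9,16,0.5,0,-0.03,0,0.6],
])

```text
time: 40.33
ee_pos: [0.35, 0.315, 0.0894]
eef_rot: [-1.572, 0.006, -0.005]
contact_force: [-0.4, 0.3, 0.5]
grip_width: 0.0681
```

```bash
python3 - <<'E'
from h import *
st(); print(goal([.3502,.3178,.026]).round(2))
E
```

```text
t 40.33 p [0.35   0.315  0.0894] jaw yaw 89.6 tilt [-0.    -0.001 -1.   ] F [-0.4  0.3  0.5] w 0.0681 q [-0.92  0.38  0.1   2.13 -0.06  0.64  0.79]
[0.02 6.34 0.29]
```

Call:
jog_arm([
  [0,2,0.3,0,0,0,0.6],
  [0,4,0.3,0,0,0,0.6],
  [0,5.5,0.3,0,0,0,0.6],
  [0,6.3,0.3,0,0,0,0.6],
  [0,6.3,0.3,0,0,0,0.6],
])

```text
time: 40.95
ee_pos: [0.3502, 0.3178, 0.0266]
eef_rot: [-1.572, 0.006, -0.006]
contact_force: [-0.1, 0.1, 1.0]
grip_width: 0.0683
```

Call:
jog_arm([
  [0,0,0,0,0,0,-1],
  [0,0,0,0,0,0,-1],
  [0,0,0,0,0,0,-1],
  [0,0,0,0,0,0,-1],
  [0,0,0,0,0,0,-1],
])

```text
time: 41.58
ee_pos: [0.3505, 0.3181, 0.0272]
eef_rot: [-1.571, 0.006, -0.006]
contact_force: [-0.2, -0.7, 6.3]
grip_width: 0.0353
```

Call:
jog_arm([
  [0,-1,0,0,0,0,-1],
  [0,-4,0,0,0,0,-1],
  [0,-8,0,0,0,0,-1],
  [0,-13,0,0,0,0,-1],
  [0,-17,0,0,0,0,-1],
])

```text
time: 42.2
ee_pos: [0.3504, 0.318, 0.1998]
eef_rot: [-1.57, 0.005, -0.007]
contact_force: [0.5, 0.5, -0.7]
grip_width: 0.0353
```

```bash
python3 - <<'E'
from h import *
st(); plan([(pose(panp(.025,0,.19),78.7),3,-1)])
E
```

```text
t 42.2 p [0.3504 0.318  0.1998] jaw yaw 89.6 tilt [ 0.001  0.001 -1.   ] F [ 0.5  0.5 -0.7] w 0.0353 q [-0.95  0.21  0.13  2.02 -0.03  0.91  0.76]
[[1.6,0.1,-2.5,0.0,0.01,0.0,-1],[3.2,0.1,-5.0,0.0,0.03,0.0,-1],[4.8,0.2,-7.5,0.0,0.04,0.0,-1],[6.4,0.3,-10.0,0.0,0.05,0.0,-1],[8.0,0.3,-12.4,0.0,0.06,0.0,-1]]
[[1.8,0.1,-2.4,0.0,0.01,0.0,-1],[3.5,0.1,-4.8,0.0,0.03,0.0,-1],[5.3,0.2,-7.2,0.0,0.04,0.0,-1],[7.0,0.3,-9.5,0.0,0.05,0.0,-1],[8.8,0.3,-11.9,0.0,0.06,0.0,-1]]
[[1.9,0.1,-2.3,0.0,0.01,0.0,-1],[3.8,0.1,-4.5,0.0,0.03,0.0,-1],[5.7,0.2,-6.8,0.0,0.04,0.0,-1],[7.6,0.3,-9.1,0.0,0.05,0.0,-1],[9.5,0.3,-11.3,0.0,0.06,0.0,-1]]
  per row mm 30 deg 0.7
```

Call:
jog_arm([
  [1.6,0.1,-2.5,0,0.01,0,-1],
  [3.2,0.1,-5,0,0.03,0,-1],
  [4.8,0.2,-7.5,0,0.04,0,-1],
  [6.4,0.3,-10,0,0.05,0,-1],
  [8,0.3,-12.4,0,0.06,0,-1],
])

```text
time: 42.82
ee_pos: [0.4297, 0.1924, 0.1973]
eef_rot: [-1.569, 0.052, -0.054]
contact_force: [0.7, 0.3, -0.7]
grip_width: 0.0351
```

Call:
jog_arm([
  [1.8,0.1,-2.4,0,0.01,0,-1],
  [3.5,0.1,-4.8,0,0.03,0,-1],
  [5.3,0.2,-7.2,0,0.04,0,-1],
  [7,0.3,-9.5,0,0.05,0,-1],
  [8.8,0.3,-11.9,0,0.06,0,-1],
])

```text
time: 43.45
ee_pos: [0.5095, 0.067, 0.1948]
eef_rot: [-1.567, 0.099, -0.101]
contact_force: [0.1, 0.5, -0.3]
grip_width: 0.0353
```

Call:
jog_arm([
  [2.3,0.1,-2.8,0,0.01,0,-1],
  [4.7,0.1,-5.6,0,0.03,0,-1],
  [7.1,0.2,-8.5,0,0.05,0,-1],
  [9.5,0.3,-11.3,0,0.06,0,-1],
  [9.5,0.3,-11.3,0,0.06,0,-1],
])

```text
time: 44.08
ee_pos: [0.5898, -0.0604, 0.1921]
eef_rot: [-1.565, 0.15, -0.152]
contact_force: [-1.0, 0.0, -0.7]
grip_width: 0.0358
```

```bash
python3 - <<'E'
from h import *
st(); plan([(pose(panp(.025,0,.09),78.7),1,-1)])
I,P,C,K=snap('scene'); a=np.radians(YB); O=np.array([.5336,-.0463])
x=(P[...,0]-O[0])*np.cos(a)+(P[...,1]-O[1])*np.sin(a); y=-(P[...,0]-O[0])*np.sin(a)+(P[...,1]-O[1])*np.cos(a)
m=(P[...,2]>.11)&(P[...,2]<.28)&(x>.085)&(x<.17)&(abs(y)<.105)
print(m.sum(), [(z,np.percentile(x[m&(abs(P[...,2]-z)<.01)],[2,50,98]).round(4).tolist()) for z in(.13,.16,.19,.22,.25) if (m&(abs(P[...,2]-z)<.01)).sum()>5])
E
```

```text
t 44.08 p [ 0.5898 -0.0604  0.1921] jaw yaw 79.0 tilt [ 0.002  0.    -1.   ] F [-1.   0.  -0.7] w 0.0358 q [-0.26  0.43  0.38  1.77 -0.19  0.98  1.57]
[[-0.1,2.0,0.1,0.0,0.0,0.0,-1],[-0.1,4.1,0.1,0.0,0.0,0.0,-1],[-0.2,6.1,0.2,0.0,0.0,0.0,-1],[-0.2,8.2,0.2,0.0,0.0,0.0,-1],[-0.3,10.2,0.3,0.0,0.0,0.0,-1]]
  per row mm 20 deg 0.1
1328 [(0.13, [0.1039, 0.1113, 0.1201]), (0.16, [0.1062, 0.1146, 0.1237]), (0.19, [0.1103, 0.1177, 0.1268]), (0.22, [0.1136, 0.1201, 0.1287]), (0.25, [0.1164, 0.1234, 0.1304])]
```

Call:
jog_arm([
  [-0.1,2.5,0.1,0,0,0,-1],
  [-0.3,5,0.3,0,0,0,-1],
  [-0.3,7.5,0.3,0,0,0,-1],
  [-0.3,9,0.3,0,0,0,-1],
  [-0.3,10,0.3,0,0,0,-1],
])

```text
time: 44.75
ee_pos: [0.5867, -0.054, 0.0915]
eef_rot: [-1.564, 0.148, -0.149]
contact_force: [-0.2, 0.1, -0.3]
grip_width: 0.0354
```

```bash
python3 - <<'E'
from h import *
st(); print(goal(panp(.025,0,.0715)).round(2))
E
```

```text
t 44.75 p [ 0.5867 -0.054   0.0915] jaw yaw 79.1 tilt [ 0.001  0.002 -1.   ] F [-0.2  0.1 -0.3] w 0.0354 q [-0.23  0.55  0.33  1.85 -0.25  0.78  1.61]
[ 0.14  2.   -0.3 ]
```

Call:
jog_arm([
  [0.1,0.7,-0.2,0,0,0,-1],
  [0.1,1.4,-0.3,0,0,0,-1],
  [0.1,1.9,-0.3,0,0,0,-1],
  [0.1,1.9,-0.3,0,0,0,-1],
  [0.1,1.9,-0.3,0,0,0,-1],
])

```text
time: 45.38
ee_pos: [0.5873, -0.0571, 0.0727]
eef_rot: [-1.564, 0.148, -0.149]
contact_force: [0.1, -0.3, -0.3]
grip_width: 0.0351
```

Call:
jog_arm([
  [0,0,0,0,0,0,0.08],
  [0,0,0,0,0,0,0.08],
  [0,0,0,0,0,0,0.08],
  [0,0,0,0,0,0,0.08],
  [0,-1.5,0,0,0,0,0.08],
])

```text
time: 46.0
ee_pos: [0.5865, -0.0571, 0.0874]
eef_rot: [-1.564, 0.15, -0.148]
contact_force: [-1.0, 0.0, 0.9]
grip_width: 0.0462
```

Call:
jog_arm([
  [-0.5,-3,0,0,0,0,0.08],
  [-1.5,-7,0,0,0,0,0.08],
  [-3,-12,0,0,0,0,0.08],
  [-6,-17,0,0,0,0,0.08],
  [-10,-21,0,0,0,0,0.08],
])

```text
time: 46.62
ee_pos: [0.4882, -0.0389, 0.3004]
eef_rot: [-1.564, 0.148, -0.15]
contact_force: [-0.8, 1.3, 0.9]
grip_width: 0.0461
```

```bash
python3 - <<'E'
from h import *
st(); I,P,C,K=snap('wrist','w11'); r=red(P,I); plane(P,(.5336,-.0463),-11.3); bars(P,I,dict(L=(.441,.081),R=(.4,-.131)))
I,P,C,K=snap('top','top3'); red(P,I)
cv2.imwrite('pics/c3.png',cv2.resize(I[20:345,90:570],None,fx=1.66,fy=1.66)[:,:,::-1])
E
```

```text
t 46.62 p [ 0.4882 -0.0389  0.3004] jaw yaw 79.1 tilt [ 0.001  0.002 -1.   ] F [-0.8  1.3  0.9] w 0.0461 q [-0.39  0.13  0.41  1.87 -0.06  1.15  1.43]
red px [323. 262.] mid 0.558 -0.0501 wh 135.6 116.9 across yaw -10.9 top 0.0655
base 10749 slope x,y [0.0007 0.0008] z0 0.0374
L 621 mid [0.4426 0.0816] size mm [38.3  9.6] z [0.0888 0.0949 0.0964] bar yaw 78.8 rectang 79.0
R 613 mid [ 0.4001 -0.1293] size mm [37.9  9.6] z [0.0865 0.0948 0.0962] bar yaw 78.1 rectang 78.6
```

View pics/c3.png

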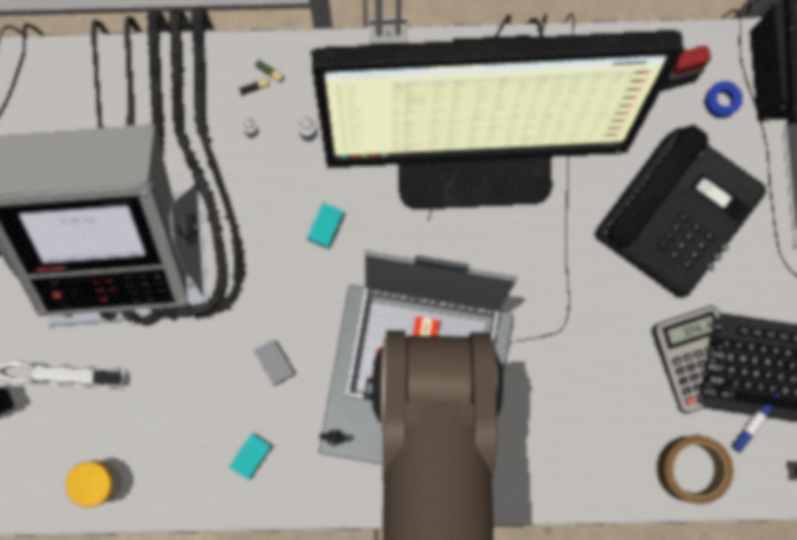

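All three packs are in the pan: one cluster with its top at 65 mm. I see no further red-orange packs on the bench. Next I work out the lid path, with clearance from the monitor.

```bash
python3 - <<'E'
from h import *
P=np.load('/tmp/top.npz')['P']
a=np.radians(YB); O=np.array([.5336,-.0463])
x=(P[...,0]-O[0])*np.cos(a)+(P[...,1]-O[1])*np.sin(a); y=-(P[...,0]-O[0])*np.sin(a)+(P[...,1]-O[1])*np.cos(a)
m=(P[...,2]>.06)&(x>.17)&(abs(y)<.1)&(x<.6); print('obst behind: x min',np.nanmin(x[m]),'at z',P[...,2][m][np.nanargmin(x[m])])
m=(P[...,2]>.12)&(P[...,2]<.29)&(x>.08)&(x<.17)&(abs(y)<.11); print('lid x,z', x[m].min(),x[m].max(),np.percentile(P[...,2][m],[1,99]))
B=lambda bx,z:[O[0]+bx*np.cos(a),O[1]+bx*np.sin(a),z]
A1=pose(B(.02,.35),78.7);A2=pose(B(.178,.35),78.7);A3=pose(B(.178,.252),78.7)
plan([(A1,1,-1),(A2,1,-1),(A3,1,-1)])
for th in np.arange(1.7,-.05,-.12): print(round(th,2),'TCP bx %.4f z %.4f'%(.123-.15*np.cos(th)+.0035*np.sin(th),.110+.15*np.sin(th)+.0035*np.cos(th)))
E
```

```text
obst behind: x min 0.31002958132212793 at z 0.07195299189924387
lid x,z 0.11003622495150932 0.13439960525649083 [0.12160884 0.27289216]
[[1.3,-0.9,0.0,0.0,0.0,0.0,-1],[2.7,-1.9,0.1,0.0,0.0,0.0,-1],[4.0,-2.8,0.1,0.0,0.0,0.0,-1],[5.4,-3.7,0.1,0.0,0.01,0.0,-1],[6.7,-4.7,0.2,-0.01,0.01,0.0,-1]]
  per row mm 16 deg 0.1
[[3.2,0.0,0.0,0.0,0.0,0.0,-1],[6.3,0.0,0.0,0.0,0.0,0.0,-1],[9.5,0.0,0.0,0.0,0.0,0.0,-1],[12.6,0.0,0.0,0.0,0.0,0.0,-1],[15.8,0.0,0.0,0.0,0.0,0.0,-1]]
  per row mm 32 deg 0.0
[[0.0,2.0,0.0,0.0,0.0,0.0,-1],[0.0,3.9,0.0,0.0,0.0,0.0,-1],[0.0,5.9,0.0,0.0,0.0,0.0,-1],[0.0,7.8,0.0,0.0,0.0,0.0,-1],[0.0,9.8,0.0,0.0,0.0,0.0,-1]]
  per row mm 20 deg 0.0
1.7 TCP bx 0.1458 z 0.2583
1.58 TCP bx 0.1279 z 0.2600
1.46 TCP bx 0.1099 z 0.2595
1.34 TCP bx 0.0921 z 0.2568
1.22 TCP bx 0.0747 z 0.2521
1.1 TCP bx 0.0581 z 0.2453
0.98 TCP bx 0.0424 z 0.2365
0.86 TCP bx 0.0278 z 0.2260
0.74 TCP bx 0.0146 z 0.2137
0.62 TCP bx 0.0030 z 0.2000
0.5 TCP bx -0.0070 z 0.1850
0.38 TCP bx -0.0150 z 0.1689
0.26 TCP bx -0.0211 z 0.1519
0.14 TCP bx -0.0250 z 0.1344
0.02 TCP bx -0.0269 z 0.1165
```

Call:
jog_arm([
  [1.3,-1.5,0,0,0,0,-1],
  [2.7,-3,0.1,0,0,0,-1],
  [4,-4.7,0.1,0,0,0,-1],
  [5.4,-4.7,0.1,0,0.01,0,-1],
  [6.7,-4.7,0.2,-0.01,0.01,0,-1],
])

```text
time: 47.35
ee_pos: [0.5539, -0.0502, 0.3496]
eef_rot: [-1.571, 0.155, -0.161]
contact_force: [-0.6, -0.3, 0.7]
grip_width: 0.0001
```

Call:
jog_arm([
  [4,0,0,0,0,0,-1],
  [8,0,0,0,0,0,-1],
  [12,0,0,0,0,0,-1],
  [15.8,0,0,0,0,0,-1],
  [15.8,0,0,0,0,0,-1],
])

```text
time: 47.98
ee_pos: [0.7102, -0.0821, 0.3466]
eef_rot: [-1.573, 0.158, -0.158]
contact_force: [0.2, 0.5, -0.3]
grip_width: -0.0002
```

```bash
cat >> h.py <<'E'
def bal():
    a=np.radians(YB); p=sense()['ee_pos']; d=p[:2]-[.5336,-.0463]; print('bal x %.4f y %.4f z %.4f'%(d[0]*np.cos(a)+d[1]*np.sin(a),-d[0]*np.sin(a)+d[1]*np.cos(a),p[2]))
E
python3 -c "
from h import *
st();bal()"
```

```text
t 47.98 p [ 0.7102 -0.0821  0.3466] jaw yaw 78.5 tilt [-0.001 -0.007 -1.   ] F [ 0.2  0.5 -0.3] w -0.0002 q [-0.22  0.54  0.44  1.23 -0.22  1.42  1.58]
bal x 0.1801 y -0.0005 z 0.3466
```

Call:
jog_arm([
  [0,2.5,0,0,0,0,-1],
  [0,5,0,0,0,0,-1],
  [0,7.5,0,0,0,0,-1],
  [0,9.4,0,0,0,0,-1],
  [0,9.4,0,0,0,0,-1],
])

```text
time: 48.6
ee_pos: [0.709, -0.0823, 0.2508]
eef_rot: [-1.573, 0.161, -0.155]
contact_force: [-0.5, 0.2, 1.7]
grip_width: -0.0002
```

Call:
jog_arm([
  [-1.5,-0.2,0,0,0,0,-1],
  [-3,-0.4,0,0,0,0,-1],
  [-4.5,-0.6,0,0,0,0,-1],
  [-6,-0.6,0,0,0,0,-1],
  [-7.5,-0.5,0,0,0,0,-1],
])

```text
time: 49.22
ee_pos: [0.6361, -0.0677, 0.2577]
eef_rot: [-1.573, 0.158, -0.158]
contact_force: [2.8, -1.3, -1.3]
grip_width: 0.0004
```

```bash
python3 -c "
from h import *
st();bal()"
```

```text
t 49.23 p [ 0.6361 -0.0677  0.2577] jaw yaw 78.5 tilt [-0.001 -0.008 -1.   ] F [ 2.8 -1.3 -1.3] w 0.0004 q [-0.28  0.45  0.43  1.58 -0.19  1.16  1.57]
bal x 0.1047 y -0.0009 z 0.2577
```

Call:
jog_arm([
  [-1.3,0.1,0,0,0,0,-1],
  [-3,0.6,0,0,0,0,-1],
  [-4.7,1.2,0,0,0,0,-1],
  [-6.2,2.1,0,0,0,0,-1],
  [-7.7,3.2,0,0,0,0,-1],
])

```text
time: 49.85
ee_pos: [0.5607, -0.0525, 0.2267]
eef_rot: [-1.572, 0.156, -0.16]
contact_force: [1.1, 0.2, 0.7]
grip_width: -0.0001
```

Call:
jog_arm([
  [-1.3,1.2,0,0,0,0,-1],
  [-2.5,2.6,0,0,0,0,-1],
  [-3.5,4.1,0,0,0,0,-1],
  [-4.3,5.7,0,0,0,0,-1],
  [-4.9,7.4,0,0,0,0,-1],
])

```text
time: 50.48
ee_pos: [0.5129, -0.0431, 0.1531]
eef_rot: [-1.571, 0.155, -0.161]
contact_force: [0.7, 0.2, 0.8]
grip_width: -0.0003
```

```bash
python3 -c "
from h import *
st();bal()"
```

```text
t 50.48 p [ 0.5129 -0.0431  0.1531] jaw yaw 78.5 tilt [ 0.003 -0.007 -1.   ] F [0.7 0.2 0.8] w -0.0003 q [-0.34  0.35  0.41  1.99 -0.18  0.82  1.53]
bal x -0.0209 y -0.0009 z 0.1531
```

Now press it down slowly, watching the force.

Call:
jog_arm([
  [-0.2,1,0,0,0,0,-1],
  [-0.4,2,0,0,0,0,-1],
  [-0.5,3,0,0,0,0,-1],
  [-0.6,3.7,0,0,0,0,-1],
  [-0.6,3.9,0,0,0,0,-1],
])

```text
time: 51.1
ee_pos: [0.5071, -0.0422, 0.1136]
eef_rot: [-1.572, 0.155, -0.161]
contact_force: [-0.8, 0.5, 1.0]
grip_width: 0.0002
```

Call:
jog_arm([
  [0,0.05,0,0,0,0,-1],
  [0,0.1,0,0,0,0,-1],
  [0,0.15,0,0,0,0,-1],
  [0,0.2,0,0,0,0,-1],
  [0,0.2,0,0,0,0,-1],
])

```text
time: 51.72
ee_pos: [0.5072, -0.0422, 0.1131]
eef_rot: [-1.571, 0.155, -0.161]
contact_force: [-5.8, 0.8, 17.6]
grip_width: -0.0002
```

```bash
python3 -c "
from h import *
st();bal()"
```

```text
t 51.73 p [ 0.5072 -0.0422  0.1131] jaw yaw 78.5 tilt [ 0.003 -0.006 -1.   ] F [-5.8  0.8 17.6] w -0.0002 q [-0.32  0.41  0.39  2.04 -0.22  0.73  1.56]
bal x -0.0267 y -0.0012 z 0.1131
```

The lid is against a firm stop with 17 N on it. I'll lift off and check.

Call:
jog_arm([
  [0,-2,0,0,0,0,-1],
  [0,-6,0,0,0,0,-1],
  [0,-11,0,0,0,0,-1],
  [-1,-16,0,0,0,0,-1],
  [-3,-20,0,0,0,0,-1],
])

```text
time: 52.35
ee_pos: [0.4773, -0.0353, 0.3152]
eef_rot: [-1.571, 0.154, -0.163]
contact_force: [0.1, 0.9, 1.0]
grip_width: -0.0002
```

Call:
jog_arm([
  [-2,0,3,0,0,0,-1],
  [-4,0,7,0,0,0,-1],
  [-6,0,11,0,0,0,-1],
  [-8,0,16,0,0,0,-1],
  [-8,0,16,0,0,0,-1],
])

```text
time: 52.98
ee_pos: [0.43, 0.1414, 0.3139]
eef_rot: [-1.57, 0.149, -0.158]
contact_force: [0.5, 0.1, 0.1]
grip_width: -0.0001
```

```bash
python3 - <<'E'
from h import *
st(); I,P,C,K=snap('wrist','w12')
a=np.radians(YB); O=np.array([.5336,-.0463])
def chk(P):
    x=(P[...,0]-O[0])*np.cos(a)+(P[...,1]-O[1])*np.sin(a); y=-(P[...,0]-O[0])*np.sin(a)+(P[...,1]-O[1])*np.cos(a)
    m=(x>-.04)&(x<.1)&(abs(y)<.09)&(P[...,2]<.15); A=np.c_[x[m],y[m],np.ones(m.sum())]; print('lid',m.sum(),np.linalg.lstsq(A,P[...,2][m],rcond=None)[0].round(4))
chk(P); plane(P,O,YB); bars(P,I,dict(L=(.442,.081)))
b=(abs(P[...,2])<.015)&(P[...,0]>.32); q=P[b]; print('bench',np.linalg.lstsq(np.c_[q[:,:2],np.ones(len(q))],q[:,2],rcond=None)[0].round(4))
I,P,C,K=snap('top','top4'); chk(P); plane(P,O,YB); red(P,I)
S,_,_,_=snap('scene')
cv2.imwrite('pics/fin.png',np.vstack([cv2.resize(I[100:340,120:520],(640,384)),S[40:240,120:520].repeat(1,0) if 0 else cv2.resize(S[90:225,220:480],(410,213)) if 0 else np.pad(cv2.resize(S[90:225,220:480],(410,213)),((0,0),(0,230),(0,0)))])[:,:,::-1])
E
```

```text
t 52.98 p [0.43   0.1414 0.3139] jaw yaw 78.8 tilt [ 0.005 -0.005 -1.   ] F [0.5 0.1 0.1] w -0.0001 q [-0.68  0.05  0.26  1.92 -0.01  1.17  0.96]
lid 13638 [0.001  0.0007 0.0913]
base 8101 slope x,y [0.0006 0.0007] z0 0.0373
L 553 mid [0.4419 0.0826] size mm [37.1  9.9] z [0.082  0.0945 0.0962] bar yaw 78.5 rectang 78.8
bench [ 0.0042  0.0013 -0.0024]
lid 4276 [ 0.0025 -0.0005  0.0909]
base 1499 slope x,y [ 0.0042 -0.0018] z0 0.0372
```

View pics/fin.png

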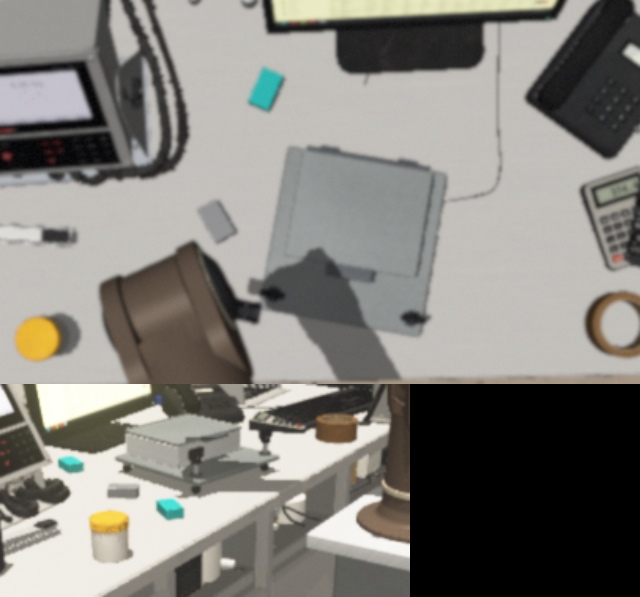

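The top view shows the lid shut flat over the well at (360,215), no pack left on the bench, and the bystanders in place. Handing in.

```bash
python3 -c "
from rig import ctrl
print(ctrl.close_job())"
```

```text
the job is handed in; nothing more can be done
None
```

The job is done and handed in at about 53 s of the 210 s limit; no verdict was reported.

- **Levelling:** I turned the front left screw clockwise by about 220° and the right by about 228°. Both bars ended along the front edge, at the same jaw angle. In the close camera view the base slope is at most 0.001, and both bars stand at the height expected with their feet on the bench. I did not test rocking by pressing the base.
- **Packs:** Three boxes of staples were on the bench, and I found no fourth. They lie flat on the pan, side by side and not stacked, with tops 65 mm over the bench. One of them was knocked about 5 cm during the run, so I located it again before gripping it. The grey and turquoise look-alikes were not touched.
- **Lid:** It is pushed shut against a firm stop with about 17 N on it. Its upper face measures 91 mm over the bench and is parallel to the base within 0.001 in the close view.
- **Rest of the scene:** The balance moved no more than about 2 mm. I never touched the jar, tape or stapler. In the last pictures the jar and tape looked unmoved, but I made no separate check of the stapler.
- **Disagreement:** The top camera gave a base slope of 0.004. I put that down to its coarser depth, because the close camera showed level.

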